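# Turn an adapter plate over with a spatula on the optical table

## Robot

A 6-joint arm with a two-finger parallel gripper is mounted at the origin on the work surface. World frame = base frame: x ahead of the robot, y to its left, z up, the work surface at z = 0. Lengths are in m, angles in degrees, forces in N, time in s.
With the tool pointing down it reaches from about 0.25 to 0.775 m from the base axis. Payload 4 kg.
Tool frame: the origin (TCP) lies midway between the tips of the shut fingers; the grasp point (between the pads) lies 19 mm behind it; z points along the fingers, y is the direction in which the jaws open and shut (so a half turn about z gives the same grasp; the last joint's range is limited). The gripper opens to 85 mm and grips with 20 to 120 N. Pads are 22 mm wide; open, the fingers measure 114 mm over their backs; the gripper's body (76 mm by 85 mm) begins 54 mm behind the grasp point. The pads swing forward as they close: fully open they stand 13 mm farther back than shut.
Start: joints at [-75.407, 4.996, 78.535, -0, 96.463, -5.907], TCP at [0.193, -0.515, 0.231] pointing down, gripper open.
Joint ranges: [-177.83, 177.83], [-43.37, 116.18], [15.69, 146.23], [-61.86, 241.86], [9.47, 152.12], [-147.06, 147.06]. Speed limits (degrees/s): [159.86, 159.86, 180, 180, 180, 180].

## Interface

Orientations are given as [roll, pitch, yaw] about the fixed x, y, z axes, in that order (R = Rz(yaw) Ry(pitch) Rx(roll)).
In Python, from cell import ctrl, optics gives the robot as it stands.
- The arm moves only by the tool apply_moves, never from a script. Its argument "moves" is a list that holds one entry, the list of rows, each a list of 7 numbers: the shift along the world's x, y, z in m, then the turn, a rotation vector about the world's x, y, z in degrees, then the opening, from 0 (shut) to 1 (fully open). In form: [[[dx, dy, dz, rx, ry, rz, grip], ...]]. A call has 1 to 12 rows; each row shifts and turns the commanded pose from where the row before left it; what a row does not reach is not made up. A row lasts 1/12 s, in which the tool goes at most 41.7 mm and 7.16 degrees, less where a joint would pass 70% of its speed; a pose out of reach is approached as far as the arm can. A call with a gripper value outside its range is refused whole. The fingers move at their own pace and stop on an object; "force" is the grip in N (left out, the last holds). Time passes only in rows, so rows that do not move let the fingers close. It gives the time, the measured TCP pose, the force and the opening at its end, in the units of the state.
- ctrl.get_obs(): the state, without advancing time (a new reading comes with each control period).
- optics.grab_frame(name): name is "scene" or "top" or "wrist"; returns (picture, depth): 420x560x3 uint8, red, green, blue; 420x560 float32, m along the optical axis (not along the pixel's ray), 0 where there is no reading.
- optics.calibration(name): a dict with "intrinsics" (3x3 intrinsics, pixels), "dist_coeffs" ([k1, k2, p1, p2, k3] as OpenCV has them; the pictures are not rectified), "R" (3x3) and "t" (3): a world point X has camera coordinates R X + t. Camera axes: x right, y down, z forward; pixel columns grow to the right and rows downward; lengths in m; the calibration is good to about 2 mm. A picture is of the moment at which its call begins: read the wrist's pose just before it. calibration takes no time and is no camera call; for the wrist camera it gives the pose at the moment of the call.
- ctrl.hand_in(): hands the job in, once; it reports no verdict.
The state is a dict: "clock": time; "joints": joint angles; "joint_vel": joint speeds; "effort": joint torques, N m; "tool_pos": TCP position; "ee_rot": TCP orientation; "wrist_force": force on the tool from outside, world axes, zero at the start; "torque": the same for the moment, N m; "width": finger opening in m.
Only numpy, scipy, OpenCV 4.12 (cv2) and the standard library are available. Lean on these libraries where they do the work, as an engineer would, in place of code of your own. Each camera call takes 0.05 s, during which the arm holds its last target.

## Task

Take the spatula out of its rest, work its blade under the edge of the aluminium adapter plate that faces away from the step of the turnover block, and with a quick turn of the wrist flip the plate over the step, so that it ends lying flat on the high shelf, round boss up. Touch the plate only with the spatula and gently (never more than 8 N of spatula on the block or 15 N on the plate), then lay the spatula back in both posts of its rest. Leave the other things on the table where they are.

Things in the scene. Friction and masses are not known exactly. Their poses are not given: they have to be found in the camera images.
- step_foot (a point): Fixed grey plastic turnover block, 110 mm wide (y): a low shelf on the right, a high shelf on the left, no side walls. Point: foot of the step between them, mid-width, on the low shelf's surface. x runs from low to high shelf (roughly to the robot's left), z up, y roughly towards the robot. Low shelf: x -155 to 0 mm, flat, 36 to 42 mm above the table. Step face at x = 0: 8 mm high.
- high_shelf (a point): Middle of the block's high shelf, on its surface: 55 mm beyond the step foot and 8 mm higher. Same axes. The shelf is flat, 110 x 110 mm, and its far end (x = +55 mm) has a rim 10 mm high.
- plate_center (a point): Loose aluminium adapter plate, 80 x 80 x 5 mm, about 0.1 kg, with a round boss (44 mm diameter, 3.5 mm high) in the middle of one face. Point: its centre, half-way through the total 8.5 mm. z points away from the boss (up at the start), x and y along its sides. It starts boss down on the low shelf, nearly square to the step, its far edge 1 to 12 mm short of it.
- plate_lip (a point): Middle of the underside of the plate edge that faces away from the step at the start; same axes as the plate (this is its -x edge). The lip hangs 3.5 mm above the low shelf and projects 18 mm from the boss: a slot for the 2 mm blade, so slide it in along the shelf. A blade pushed on against the boss slides the plate up to the step, which holds its far edge while the lip is raised.
- spatula_grip (a point): Loose spatula, 0.15 kg, 290 mm long. Point: grip centre in the middle of its straight black square-edged handle, 16 mm wide (y), 18 mm high (z), from x = -90 to +65 mm. x points along the handle to the blade, z up, y sideways. A thin steel neck leads from x = 65 to a small clamp at x = 101 mm, which carries the blade's upright tang.
- blade_nominal (a point): Nominal centre of the underside of the spatula's flat steel blade, 150 mm ahead of the grip centre and 21 mm below it; same axes. The blade, 100 mm long (x), 36 mm wide (y), 2 mm thick, two alike straight long edges, is level but clamped up to 10 mm higher or lower than this point, differently each time; this is not measured, so touch the shelf with it to find its height.
- rest_seat (a point): Fixed aluminium spatula rest. Point: where the grip centre lies when the spatula is in the rest (its start, within 4 mm along x), 75 mm above the table; x along the handle towards the blade, z up. Two U-posts, 10 mm thick, 40 mm wide, at x = -72 and +57 mm; their notches are 26 mm wide, open above, 14 mm deep, floors 9 mm below this point.

How it is judged:
By the outcome, as a careful person would: the job done as asked, in the order asked, and still so for the second after the job is handed in, with the robot touching nothing.
It also fails if it takes over 64 s, if anything falls off the work surface, if the arm or the gripper's body presses on something with over 40 N, if the wrist force passes 120 N, or if a joint passes its speed limit or range.

## Working session

There is one attempt and no reset: what is moved stays moved. The work goes in short steps, Python scripts to look and compute and a tool call to move; the robot and the scene stay as the last step left them, time stands still between calls to the robot, and variables do not carry over. Pictures are saved under pics/ and viewed, and the job is handed in when it is done.

Besides the shell and the picture viewer there is one more tool, called by a JSON object that holds its "op" and its "data". apply_moves: Moves the arm, as the interface text tells. Its arguments: {"type":"object","properties":{"moves":{"type":"array"},"force":{"type":"number"}},"required":["moves"]}

```bash
ls; mkdir -p pics; python3 - <<'E'
from cell import ctrl, optics
import cv2,numpy as np
o=ctrl.get_obs();print(o)
for n in ["scene","top","wrist"]:
    c=optics.calibration(n);print(n,c)
    p,d=optics.grab_frame(n)
    cv2.imwrite(f"pics/{n}0.png",p[:,:,::-1]); np.save(f"pics/{n}0_d.npy",d); np.save(f"pics/{n}0.npy",p)
    print((d>0).mean(),d[d>0].min(),d.max())
E
```

```text
pics
{'clock': 0.0, 'joints': array([-7.54072030e+01,  5.04041046e+00,  7.86249770e+01,  1.11535324e-03,
        9.64614048e+01, -5.90613201e+00]), 'joint_vel': array([0.06393863, 0.0090808 , 0.03982757, 0.07762518, 0.00824519,
       0.00290921]), 'effort': array([ 5.38686145e-04, -3.51873207e+01, -3.13266170e+01, -5.40163319e-05,
        1.07769683e-02,  9.88666557e-06]), 'tool_pos': array([ 0.192492  , -0.51469449,  0.23012463]), 'ee_rot': array([-1.79873995e+02, -1.41494393e-02,  2.04990377e+01]), 'wrist_force': array([ 0.71766641,  0.70230448, -0.01036286]), 'torque': array([ 0.03666769,  0.02958102, -0.02931442]), 'width': 0.08540696592587736}
scene {'intrinsics': array([[491.71240971,   0.        , 277.96909263],
       [  0.        , 491.71240971, 210.50520909],
       [  0.        ,   0.        ,   1.        ]]), 'dist_coeffs': array([-0.11660483,  0.        ,  0.        ,  0.        ,  0.        ]), 'R': array([[ 0.02455221,  0.99946926, -0.02141011],
       [ 0.71552949, -0.03252561, -0.69782493],
       [-0.69815094,  0.00181358, -0.71594831]]), 't': array([ 0.09037903, -
[... 408 characters left out ...]
9e-01, -6.45888449e-03, -1.73424377e-01],
       [ 1.73544467e-01, -3.53683924e-02, -9.84190731e-01]]), 't': array([-0.10053343,  0.55028134,  0.8274043 ])}
0.996016156462585 0.51715 1.9367611
wrist {'intrinsics': array([[333.85665679,   0.        , 276.465639  ],
       [  0.        , 333.85665679, 210.26522346],
       [  0.        ,   0.        ,   1.        ]]), 'dist_coeffs': array([-0.05975992,  0.        ,  0.        ,  0.        ,  0.        ]), 'R': array([[ 0.34995517, -0.93676513, -0.00157128],
       [-0.90210622, -0.33745845,  0.26893524],
       [-0.25245939, -0.09269782, -0.96315698]]), 't': array([-0.54882737, -0.03384989,  0.37862122])}
0.9961181972789116 0.05315255 1.061993
```

View pics/scene0.png

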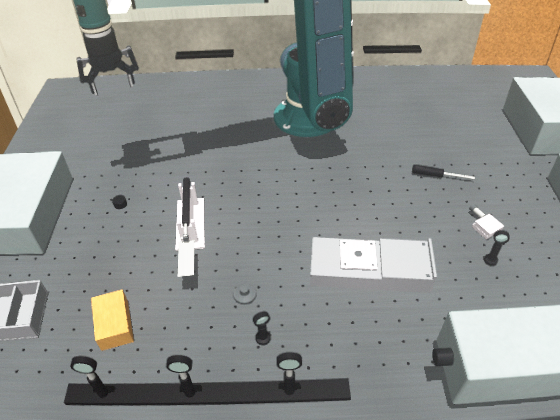

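View pics/top0.png

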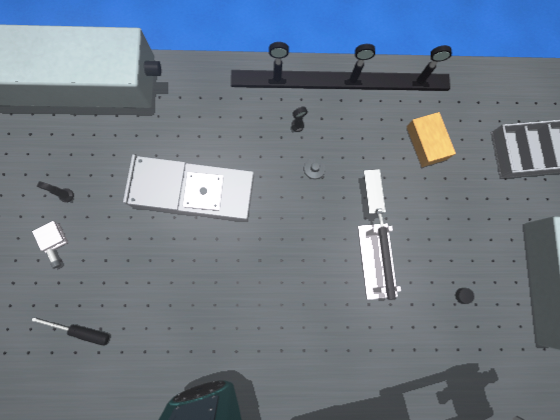

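View pics/wrist0.png

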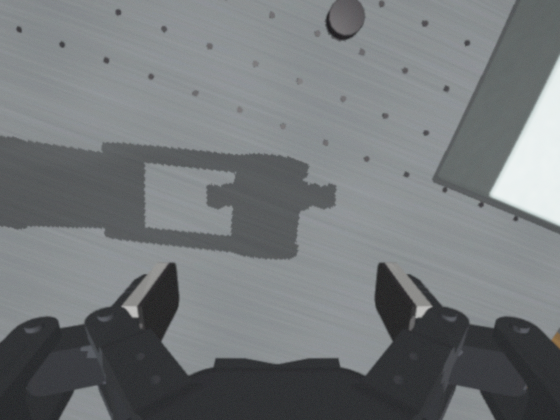

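The scene view shows the spatula in its rest at about (187,215) and the block with the plate at about (372,257). In the top view they are at (380,245) and (190,187).

```bash
cat > h.py <<'E'
import cv2,numpy as np
def rays(c,uv):
    K=c["intrinsics"];n=cv2.undistortPoints(np.array(uv,float).reshape(-1,1,2),K,c["dist_coeffs"]).reshape(-1,2)
    d=np.c_[n,np.ones(len(n))]@c["R"]; o=-c["R"].T@c["t"]; return o,d
def onplane(c,uv,z):
    o,d=rays(c,uv); return o+d*((z-o[2])/d[:,2])[:,None]
def cloud(c,dep):
    v,u=np.mgrid[0:420,0:560]; o,d=rays(c,np.c_[u.ravel(),v.ravel()])
    return (o+d*dep.ravel()[:,None]).reshape(420,560,3)
def proj(c,X):
    return cv2.projectPoints(np.array(X,float).reshape(-1,3),cv2.Rodrigues(c["R"])[0],c["t"],c["intrinsics"],c["dist_coeffs"])[0].reshape(-1,2)
E
python3 - <<'E'
from cell import optics
from h import *
for n,(a,b,w,hh) in dict(scene=(295,220,150,70),top=(115,145,150,85)).items():
    p=np.load(f"pics/{n}0.npy")[b:b+hh,a:a+w,::-1]
    cv2.imwrite(f"pics/{n}_blk.png",cv2.resize(p,None,fx=5,fy=5,interpolation=cv2.INTER_CUBIC))
for n,(a,b,w,hh) in dict(scene=(150,160,90,130),top=(340,160,80,150)).items():
    p=np.load(f"pics/{n}0.npy")[b:b+hh,a:a+w,::-1]
    cv2.imwrite(f"pics/{n}_rest.png",cv2.resize(p,None,fx=4,fy=4,interpolation=cv2.INTER_CUBIC))
for n in ["scene","top"]:
    c=optics.calibration(n);P=cloud(c,np.load(f"pics/{n}0_d.npy"))
    pts=dict(scene=[(320,270),(358,245),(345,250),(410,258),(187,190),(187,215),(186,260),(300,300),(200,245)],top=[(240,190),(204,180),(190,200),(150,180),(385,240),(390,280),(374,190),(300,250),(370,265)])[n]
    for u,v in pts: print(n,u,v,P[v,u].round(4))
E
```

```text
scene 320 270 [ 0.6412 -0.0128  0.0437]
scene 358 245 [0.5783 0.0792 0.0495]
scene 345 250 [0.5913 0.0479 0.0491]
scene 410 258 [0.6203 0.1911 0.0479]
scene 187 190 [ 0.4129 -0.3234  0.084 ]
scene 187 215 [ 0.4993 -0.3142  0.0846]
scene 186 260 [ 0.6104 -0.3095  0.0551]
scene 300 300 [ 0.6877 -0.0588 -0.0014]
scene 200 245 [ 0.5251 -0.2921  0.0054]
top 240 190 [ 0.6061 -0.0037  0.0413]
top 204 180 [0.6272 0.0773 0.0472]
top 190 200 [0.5807 0.1068 0.0477]
top 150 180 [0.6243 0.1959 0.0536]
top 385 240 [ 0.4889 -0.3188  0.0827]
top 390 280 [ 0.4043 -0.325   0.0845]
top 374 190 [ 0.6048 -0.3065  0.0578]
top 300 250 [ 0.4738 -0.1428 -0.0008]
top 370 265 [ 0.439  -0.3038  0.008 ]
```

```bash
python3 - <<'E'
import cv2,numpy as np
a=cv2.imread("pics/scene_rest.png");b=cv2.imread("pics/top_rest.png")
h=max(a.shape[0],b.shape[0]);f=lambda x:cv2.copyMakeBorder(x,0,h-x.shape[0],0,0,0)
cv2.imwrite("pics/rest2.png",np.hstack([f(a),f(b)])); print(h,a.shape)
E
```

```text
600 (520, 360, 3)
```

View pics/scene_blk.png

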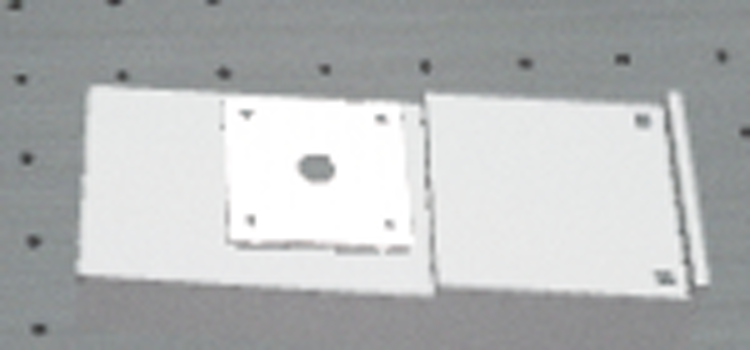

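View pics/top_blk.png

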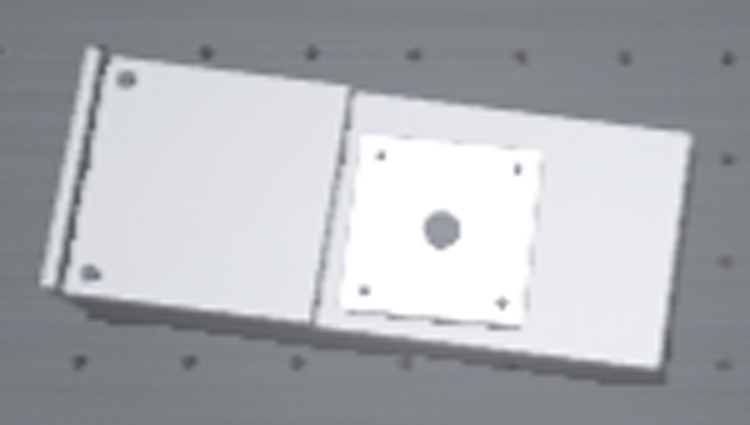

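View pics/rest2.png

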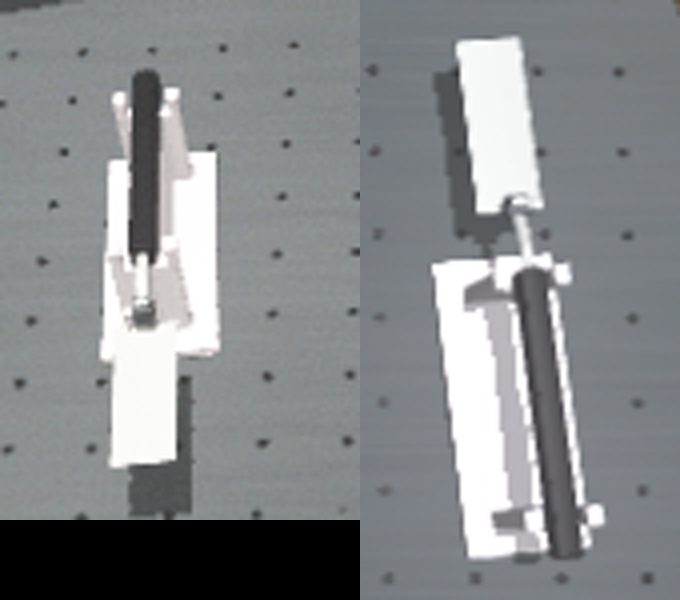

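```bash
python3 - <<'E'
from cell import optics
from h import *
ct=optics.calibration("top");cs=optics.calibration("scene")
T=lambda l:[((u+.5)/5-.5+115,(v+.5)/5-.5+145) for u,v in l]
S=lambda l:[((u+.5)/5-.5+295,(v+.5)/5-.5+220) for u,v in l]
def zmed(n,c,poly):
    P=cloud(c,np.load(f"pics/{n}0_d.npy"));m=np.zeros((420,560),np.uint8);cv2.fillPoly(m,[np.round(poly).astype(int)],1);m=cv2.erode(m,np.ones((5,5)))
    q=P[m>0];return len(q),q[:,2].mean().round(4),np.median(q[:,2]).round(4)
tp=T([(363,135),(542,152),(522,327),(341,308)]);tl=T([(552,117),(692,133),(661,370),(530,353)]);th=T([(351,90),(313,324),(70,290),(108,57)])
sp=S([(226,98),(402,104),(411,244),(229,241)]);sl=S([(90,87),(222,92),(225,281),(78,273)]);sh=S([(428,95),(437,287),(685,296),(660,105)])
for a in [("top",ct,tp),("top",ct,tl),("top",ct,th),("scene",cs,sp),("scene",cs,sl),("scene",cs,sh)]: print(zmed(*a))
def tab(n,c):
    P=cloud(c,np.load(f"pics/{n}0_d.npy"));q=P[230:300,280:350] if n=="top" else P[290:330,130:220]
    return np.median(q[...,2])
print(tab("top",ct),tab("scene",cs))
zl=.0395
for n,c,p,l,h,z in [("top",ct,tp,tl,th,0),("scene",cs,sp,sl,sh,0)]:
    print(n);print("plate",onplane(c,p,zl+.0085).round(4).tolist());print("low",onplane(c,l,zl).round(4).tolist());print("high",onplane(c,h,zl+.008).round(4).tolist())
E
```

```text
(1025, np.float64(0.0524), np.float64(0.0507))
(1049, np.float64(0.0454), np.float64(0.0421))
(1970, np.float64(0.0534), np.float64(0.0504))
(834, np.float64(0.0526), np.float64(0.0495))
(850, np.float64(0.0411), np.float64(0.0412))
(1563, np.float64(0.0517), np.float64(0.0489))
0.0005372071007940793 0.0005583455762688816
top
plate [[0.6462, 0.1156, 0.048], [0.6391, 0.0348, 0.048], [0.5583, 0.0416, 0.048], [0.5664, 0.122, 0.048]]
low [[0.6581, 0.0317, 0.0395], [0.6512, -0.0326, 0.0395], [0.5407, -0.0201, 0.0395], [0.548, 0.0388, 0.0395]]
high [[0.6674, 0.122, 0.0475], [0.5591, 0.1342, 0.0475], [0.5737, 0.2418, 0.0475], [0.6817, 0.232, 0.0475]]
scene
plate [[0.5576, 0.0399, 0.048], [0.565, 0.1207, 0.048], [0.6458, 0.1118, 0.048], [0.6404, 0.032, 0.048]]
low [[0.5407, -0.0216, 0.0395], [0.5466, 0.0398, 0.0395], [0.6558, 0.0292, 0.0395], [0.6486, -0.0348, 0.0395]]
high [[0.5597, 0.1338, 0.0475], [0.6692, 0.1194, 0.0475], [0.6796, 0.2266, 0.0475], [0.571, 0.2407, 0.0475]]
```

```bash
python3 - <<'E'
from cell import optics
from h import *
ct=optics.calibration("top");cs=optics.calibration("scene")
T=lambda l:[((u+.5-360)/4-.5+340,(v+.5)/4-.5+160) for u,v in l]
S=lambda l:[((u+.5)/4-.5+150,(v+.5)/4-.5+160) for u,v in l]
print("camT",-ct["R"].T@ct["t"],"camS",-cs["R"].T@cs["t"])
print("handle top",onplane(ct,T([(513,275),(550,270),(550,557),(583,551)]),.084).round(4).tolist())
print("blade top",onplane(ct,T([(457,42),(520,37),(542,207),(478,213)]),.056).round(4).tolist())
print("blade sc",onplane(cs,S([(119,322),(177,322),(176,460),(111,466)]),.056).round(4).tolist())
for n,c in (("top",ct),("scene",cs)):
    p=np.load(f"pics/{n}0.npy").astype(int);P=cloud(c,np.load(f"pics/{n}0_d.npy"))
    m=(p.max(2)<90)&(P[...,2]>.06)&(P[...,2]<.1)&(abs(P[...,0]-.45)<.15)&(abs(P[...,1]+.32)<.06)
    v,u=np.nonzero(m);q=onplane(c,np.c_[u,v],.084)[:,:2]
    r=cv2.minAreaRect((q*1000).astype(np.float32));cen=q.mean(0);w,V=np.linalg.eigh(np.cov(q.T));a=V[:,1]*np.sign(V[0,1])
    print(n,len(q),r,cen,np.degrees(np.arctan2(a[1],a[0])),((q-cen)@a).min(),((q-cen)@a).max(), "z",np.median(P[m][:,2]))
    mb=(p.min(2)>150)&(P[...,2]>.04)&(P[...,2]<.07)&(P[...,0]>.54)&(P[...,0]<.70)&(abs(P[...,1]+.31)<.03)
    v,u=np.nonzero(mb);q=onplane(c,np.c_[u,v],.056)[:,:2];print(" blade",len(q),cv2.minAreaRect((q*1000).astype(np.float32)),"z",np.median(P[mb][:,2]),P[mb][:,2].mean())
E
```

```text
camT [ 0.39836236 -0.06765027  0.91337028] camS [ 1.29818822 -0.10284523  0.90899966]
handle top [[0.5138, -0.3041, 0.084], [0.5166, -0.3243, 0.084], [0.3655, -0.3173, 0.084], [0.3685, -0.3348, 0.084]]
blade top [[0.6516, -0.2856, 0.056], [0.655, -0.322, 0.056], [0.5563, -0.3301, 0.056], [0.5526, -0.2938, 0.056]]
blade sc [[0.5517, -0.331, 0.056], [0.553, -0.297, 0.056], [0.6523, -0.2884, 0.056], [0.6552, -0.3237, 0.056]]
top 191 ((458.87646484375, -317.6379699707031), (187.96612548828125, 17.25630760192871), 5.051897048950195) [ 0.43600015 -0.31761617] 5.5795933569672975 -0.0712086380843617 0.11681641818635924 z 0.08304108090862772
 blade 638 ((604.3927612304688, -306.64544677734375), (98.70894622802734, 35.58515167236328), 5.142210006713867) z 0.056932661178824284 0.057008088421812604
scene 302 ((449.2639465332031, -322.7643127441406), (164.4081573486328, 15.926215171813965), 5.319361209869385) [ 0.44818567 -0.32295854] 5.332008064893856 -0.08111361383600024 0.08329666744385603 z 0.08425188074607254
 blade 559 ((597.8843994140625, -310.9596862792969), (113.3091812133789, 36.486045837402344), 4.750035762786865) z 0.05676055739016583 0.05681548624153977
```

{"op": "apply_moves", "data": {"moves": [[[0.0262,0.0194,-0.009,0,0,-1.55,1],[0.0262,0.0194,-0.009,0,0,-1.55,1],[0.0262,0.0194,-0.009,0,0,-1.55,1],[0.0262,0.0194,-0.009,0,0,-1.55,1],[0.0262,0.0194,-0.009,0,0,-1.55,1],[0.0262,0.0194,-0.009,0,0,-1.55,1],[0.0262,0.0194,-0.009,0,0,-1.55,1],[0.0262,0.0194,-0.009,0,0,-1.55,1],[0.0262,0.0194,-0.009,0,0,-1.55,1],[0.0262,0.0194,-0.009,0,0,-1.55,1],[0,0,0,0,0,0,1]]], "force": 80}}

```text
clock: 1.07
tool_pos: [0.4574, -0.3164, 0.1384]
ee_rot: [-179.7, 0.0, 5.3]
wrist_force: [-0.9, -0.4, -0.3]
width: 0.0855
```

```bash
python3 - <<'E'
from cell import ctrl, optics
import cv2,numpy as np
o=ctrl.get_obs();print(o)
n="wrist";p,d=optics.grab_frame(n)
cv2.imwrite(f"pics/{n}1.png",p[:,:,::-1]);np.save("pics/wrist1.npy",p)
E
```

```text
{'clock': 1.0667, 'joints': array([-40.62575108,   8.02348839,  85.82107925,   0.19037256,
        86.40782863,  44.06531163]), 'joint_vel': array([-3.98227476, -1.43513047, -0.02845037, -4.64930279,  1.95707287,
       -5.35599347]), 'effort': array([  1.17887031, -37.55666256, -31.57288313,   0.25846138,
        -0.20963134,   0.52007318]), 'tool_pos': array([ 0.45739388, -0.3163977 ,  0.13842466]), 'ee_rot': array([-1.79686524e+02,  3.90655792e-02,  5.29669803e+00]), 'wrist_force': array([-0.85591484, -0.42283876, -0.33556228]), 'torque': array([-0.08156847,  0.02354905,  0.0100244 ]), 'width': 0.08554409551006144}
```

View pics/wrist1.png

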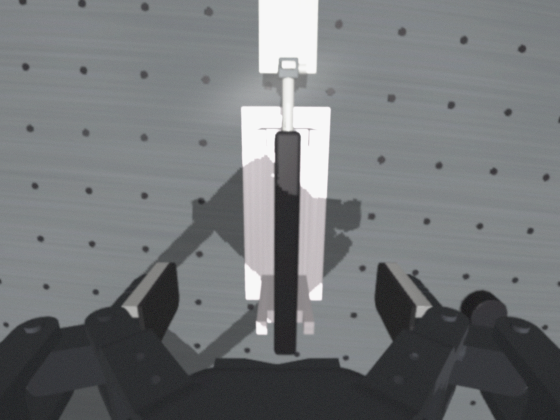

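```bash
cat > kin.py <<'E'
import numpy as np
from scipy.optimize import least_squares
from scipy.spatial.transform import Rotation as Ro
rz=lambda a:Ro.from_euler('z',a,degrees=True); ry=lambda a:Ro.from_euler('y',a,degrees=True)
def fk(q,p):
    h,a1,L2,d,L4,t,a3=p
    R=rz(q[0]); X=np.array([0,0,h])+R.apply([a1,d,0])
    R=R*ry(q[1]); X=X+R.apply([0,0,L2])
    R=R*ry(q[2]); X=X+R.apply([a3,0,L4])   # a3: elbow offset
    R=R*rz(q[3])*ry(q[4]); 
    X=X+R.apply([0,0,t]); R=R*rz(q[5]); return X,R
E
python3 - <<'E'
from kin import *
D=[([-75.40720,5.04041,78.624977,.0011,96.4614,-5.90613],[.192492,-.514694,.230125],[-179.874,-.014,20.499]),
([-40.62575,8.02349,85.82108,.19037,86.40783,44.06531],[.457394,-.316398,.138425],[-179.687,.039,5.297])]
for q,x,e in D:
    R=fk(q,[0]*7)[1]; print((Ro.from_euler('xyz',e,degrees=True).inv()*R).as_euler('xyz',degrees=True))
f=lambda p:np.concatenate([fk(q,p)[0]-x for q,x,_ in D]+[[.01*p[6],.01*(p[1])]])
s=least_squares(f,[.375,.0,.4,.02,.45,.3,0]);print(s.x.round(4),s.fun.round(5))
E
```

```text
[-1.33638385e-04  1.50356342e-06 -9.00000373e+01]
[ 6.83581319e-05  4.76784382e-04 -8.99997005e+01]
[0.3787 0.0257 0.1273 0.0566 0.5127 0.3248 0.0071] [-0.0e+00  1.0e-05  1.0e-05  0.0e+00 -0.0e+00 -1.0e-05  7.0e-05  2.6e-04]
```

```bash
python3 - <<'E'
from kin import *
D=[([-75.40720,5.04041,78.624977,.0011,96.4614,-5.90613],[.192492,-.514694,.230125]),
([-40.62575,8.02349,85.82108,.19037,86.40783,44.06531],[.457394,-.316398,.138425])]
for fix in [dict(a1=0,a3=0,L2=.4),dict(a1=0,a3=0,L2=.425),dict(a1=.05,a3=0,L2=.425),dict(a1=0,a3=0,L2=.4,L4=.45),dict(a1=.05,a3=0,L2=.425,L4=.425),dict(a1=0,a3=0)]:
    names=['h','a1','L2','d','L4','t','a3'];free=[n for n in names if n not in fix]
    def P(v):
        m=dict(fix);m.update(zip(free,v));return [m[n] for n in names]
    s=least_squares(lambda v:np.concatenate([fk(q,P(v))[0]-x for q,x in D]),[.4]*len(free))
    print(fix,dict(zip(free,s.x.round(4))),abs(s.fun).max()*1000)
E
```

```text
{'a1': 0, 'a3': 0, 'L2': 0.4} {'h': np.float64(2.1738), 'd': np.float64(0.0531), 'L4': np.float64(0.5144), 't': np.float64(2.3979)} 6.267238941601471
{'a1': 0, 'a3': 0, 'L2': 0.425} {'h': np.float64(2.3371), 'd': np.float64(0.0528), 'L4': np.float64(0.5122), 't': np.float64(2.586)} 6.807838977867631
{'a1': 0.05, 'a3': 0, 'L2': 0.425} {'h': np.float64(2.6314), 'd': np.float64(0.0523), 'L4': np.float64(0.4633), 't': np.float64(2.8792)} 7.100796046929647
{'a1': 0, 'a3': 0, 'L2': 0.4, 'L4': 0.45} {'h': np.float64(-12.1044), 'd': np.float64(0.077), 't': np.float64(-11.8817)} 41.74708713591707
{'a1': 0.05, 'a3': 0, 'L2': 0.425, 'L4': 0.425} {'h': np.float64(-5.8655), 'd': np.float64(0.0665), 't': np.float64(-5.6186)} 26.091315101522017
{'a1': 0, 'a3': 0} {'h': np.float64(0.3857), 'L2': np.float64(0.1262), 'd': np.float64(0.0566), 'L4': np.float64(0.5387), 't': np.float64(0.3384)} 2.299305684845238
```

```bash
python3 - <<'E'
from cell import ctrl, optics
from h import *
o=ctrl.get_obs();c=optics.calibration("wrist");p,d=optics.grab_frame("wrist")
np.save("pics/wrist2.npy",p);print(repr(o["joints"]),o["tool_pos"],o["ee_rot"])
P=cloud(c,d);print("tool z axis/cam",c["R"][2])
m=(p.max(2)<80)&(P[...,2]>.07)&(P[...,2]<.1)&(abs(P[...,1]+.32)<.03)&(P[...,0]>.3)
m=cv2.morphologyEx(m.astype(np.uint8),cv2.MORPH_OPEN,np.ones((5,5)));n,l,s,_=cv2.connectedComponentsWithStats(m);k=1+s[1:,4].argmax();print(s[k])
v,u=np.nonzero(l==k);q=onplane(c,np.c_[u,v],.084)[:,:2];cen=q.mean(0);w,V=np.linalg.eigh(np.cov(q.T));a=V[:,1]*np.sign(V[0,1]);t=(q-cen)@a
print(cen,np.degrees(np.arctan2(a[1],a[0])),t.min(),t.max(),cen+a*(t.min()+.09),cen+a*(t.max()-.065),"z",np.median(P[l==k][:,2]))
E
```

```text
array([-4.08097774e+01,  7.95330799e+00,  8.57966569e+01,  2.22261158e-02,
        8.64670700e+01,  4.39111511e+01]) [ 0.45565991 -0.31850431  0.13931092] [-1.79828262e+02  1.34545021e-01  5.27786155e+00]
tool z axis/cam [-0.27030502 -0.02249752 -0.96251185]
[ 271  183   25  168 3659]
[ 0.42983062 -0.32394532] 5.073333564999346 -0.06287839848671868 0.05676985687922234 [ 0.45684597 -0.32154694] [ 0.42163272 -0.32467312] z 0.0839453758852679
```

{"op": "apply_moves", "data": {"moves": [[[0,-0.0005,-0.016,0,0,0,1],[0,0,-0.018,0,0,0,1],[0,0,-0.018,0,0,0,1],[0,0,-0.018,0,0,0,1],[0,0,-0.016,0,0,0,1],[0,0,0,0,0,0,1],[0,0,0,0,0,0,1]]]}}

```text
clock: 1.75
tool_pos: [0.4533, -0.3223, 0.0549]
ee_rot: [-179.9, 0.1, 4.9]
wrist_force: [-0.1, -1.0, -0.4]
width: 0.0852
```

```bash
python3 - <<'E'
from cell import ctrl, optics
from kin import *
o=ctrl.get_obs();print(repr(o["joints"]),repr(o["tool_pos"]),o["ee_rot"],o["wrist_force"])
D=[([-75.40720,5.04041,78.624977,.0011,96.4614,-5.90613],[.192492,-.514694,.230125]),
([-40.62575,8.02349,85.82108,.19037,86.40783,44.06531],[.457394,-.316398,.138425]),
([-4.08097774e+01,  7.95330799e+00,  8.57966569e+01,  2.22261158e-02, 8.64670700e+01,  4.39111511e+01],[ 0.45565991, -0.31850431 , 0.13931092]),(list(o["joints"]),list(o["tool_pos"]))]
import json;json.dump(D,open("D.json","w"))
for fix in [dict(a1=0,a3=0),dict(a1=0),dict(a1=0,a3=0,L2=.4),{}]:
    names=['h','a1','L2','d','L4','t','a3'];free=[n for n in names if n not in fix]
    def P(v):
        m=dict(fix);m.update(zip(free,v));return [m[n] for n in names]
    s=least_squares(lambda v:np.concatenate([fk(q,P(v))[0]-x for q,x in D]),[.4]*len(free))
    print(fix,dict(zip(free,s.x.round(4))),abs(s.fun).max()*1000)
E
```

```text
array([-4.12372974e+01,  1.16320141e+01,  9.16309370e+01, -2.76668585e-02,
        7.68417551e+01,  4.38604672e+01]) array([ 0.45328465, -0.32227795,  0.05490096]) [-1.79943162e+02  9.19690234e-02  4.90860379e+00] [-0.13749154 -0.98620031 -0.42660933]
{'a1': 0, 'a3': 0} {'h': np.float64(0.3653), 'L2': np.float64(0.1773), 'd': np.float64(0.0566), 'L4': np.float64(0.5321), 't': np.float64(0.3665)} 4.521026472762257
{'a1': 0} {'h': np.float64(0.1525), 'L2': np.float64(0.449), 'd': np.float64(0.0566), 'L4': np.float64(0.4998), 't': np.float64(0.3247), 'a3': np.float64(0.1007)} 0.00020405990802663254
{'a1': 0, 'a3': 0, 'L2': 0.4} {'h': np.float64(-0.1458), 'd': np.float64(0.0568), 'L4': np.float64(0.4997), 't': np.float64(0.0777)} 14.553006543067571
{} {'h': np.float64(0.1525), 'a1': np.float64(0.0), 'L2': np.float64(0.449), 'd': np.float64(0.0566), 'L4': np.float64(0.4998), 't': np.float64(0.3247), 'a3': np.float64(0.1007)} 0.00021189461224535577
```

```bash
cat >> kin.py <<'E'
PK=[.1525,0,.449,.0566,.4998,.3247,.1007]
LO=np.array([-177.83,-43.37,15.69,-61.86,9.47,-147.06]);HI=np.array([177.83,116.18,146.23,241.86,152.12,147.06])
def FK(q):
    X,R=fk(q,PK); return X,R*rz(90)
def ik(X,R,q0):
    def f(q):
        x,r=FK(q); return np.concatenate([(x-X)*10,(R.inv()*r).as_rotvec()])
    s=least_squares(f,np.clip(q0,LO+.01,HI-.01),bounds=(LO,HI),x_scale=30.); return s.x,abs(s.fun).max()
# block frame
SF=np.array([.614,.1273,.041]); BY=-6.9
RB=rz(BY)*rz(90)   # block x -> world +y-ish
def blk(v): return SF+RB.apply(v)
def tool_pose(G_blk,phi,fam=0,dyaw=0):
    # spatula x = -block y ; roll -phi about spatula x
    Rs=rz(BY+dyaw)*Ro.from_euler('x',-phi,degrees=True)
    Rt=Rs*Ro.from_euler('x',180,degrees=True)*rz(180 if fam else 0)
    return blk(G_blk)+Rt.apply([0,0,.019]),Rt
E
python3 - <<'E'
from kin import *
import json
print(Ro.from_euler('xyz',[-180,0,5],degrees=True).as_matrix().round(2).tolist())
qs=np.array([-41,11,91,0,77,44.])
for fam in (0,1):
  for flip in (0,1):
    q=np.array([-10,15,90,0,75,80 if fam==0 else -100.]);
    if flip: q=np.array([-10,15,90,180,40,-100 if fam==0 else 80])
    for phi in range(0,121,10):
        c,s=np.cos(np.radians(phi)),np.sin(np.radians(phi))
        g=np.array([-.080,0,.021]);G=np.array([g[0]*c+g[2]*s,.150,-g[0]*s+g[2]*c])
        X,R=tool_pose(G,phi,fam); q,e=ik(X,R,q)
        print(fam,flip,phi,X.round(3),q.round(1),round(e,4))
E
```

```text
[[1.0, 0.09, -0.0], [0.09, -1.0, 0.0], [0.0, -0.0, -1.0]]
0 0 0 [0.455 0.066 0.043] [  1.2   0.5 105.4  -0.   74.1  98.1] 0.0
0 0 10 [0.456 0.067 0.057] [  8.2   2.2 102.5  -9.9  78.1 107.3] 0.0
0 0 20 [0.456 0.071 0.07 ] [ 14.7   5.4  99.3 -18.7  83.3 115.1] 0.0
0 0 30 [0.457 0.078 0.083] [ 20.5   9.7  95.9 -26.4  89.4 121.2] 0.0
0 0 40 [0.458 0.086 0.094] [ 25.5  14.8  92.4 -33.1  95.9 125.8] 0.0
0 0 50 [0.459 0.096 0.104] [ 29.6  20.4  89.  -39.1 102.5 129. ] 0.0
0 0 60 [0.46  0.107 0.111] [ 32.8  26.4  85.7 -44.8 109.  131.1] 0.0
0 0 70 [0.462 0.12  0.117] [ 35.3  32.5  82.6 -50.3 115.3 132.1] 0.0
0 0 80 [0.464 0.133 0.12 ] [ 37.1  38.7  79.7 -56.  121.3 132.3] 0.0
0 0 90 [0.465 0.147 0.121] [ 38.2  44.7  77.2 -61.9 127.  131.5] 0.002
0 0 100 [0.467 0.161 0.119] [ 37.9  48.5  73.2 -61.9 131.6 131.7] 0.1261
0 0 110 [0.469 0.174 0.115] [ 37.5  52.2  69.4 -61.9 135.9 132.7] 0.2487
0 0 120 [0.47  0.187 0.109] [ 36.8  56.   65.8 -61.9 140.4 134.7] 0.3631
0 1 0 [0.455 0.066 0.043] [   7.1  -17.6  145.2  241.9    9.5 -142.1] 0.9968
0 1 10 [0.456 0.067 0.057] [   6.8  -19.5  145.5  241.9
[... 2031 characters left out ...]
083] [  7.  -23.1 145.8 241.9   9.5  18.9] 1.1297
1 1 40 [0.458 0.086 0.094] [ 20.7 -14.3 144.9 241.9  33.1  13.1] 1.2396
1 1 50 [0.459 0.096 0.104] [ 29.2  -5.  142.8 241.9  50.1   6.2] 1.3095
1 1 60 [0.46  0.107 0.111] [ 35.2   5.6 139.7 241.9  65.5  -1.8] 1.3473
1 1 70 [0.462 0.12  0.117] [ 39.2  19.5 134.4 241.9  83.1 -11.7] 1.3295
1 1 80 [0.464 0.133 0.12 ] [ 24.9  67.2  80.1 241.9 152.1 -68.8] 1.2156
1 1 90 [0.465 0.147 0.121] [ 26.3  67.4  79.4 241.9 152.1 -69.8] 1.0359
1 1 100 [0.467 0.161 0.119] [ 27.7  67.9  78.6 241.9 152.1 -70.7] 0.8583
1 1 110 [0.469 0.174 0.115] [ 29.   68.7  77.7 241.9 152.1 -71.5] 0.6832
1 1 120 [0.47  0.187 0.109] [ 30.2  69.7  76.9 241.9 152.1 -72.2] 0.5109
```

```bash
python3 - <<'E'
from cell import optics
from h import *
for n in ("top","scene"):
    c=optics.calibration(n);P=cloud(c,np.load(f"pics/{n}0_d.npy")).reshape(-1,3)
    for y0 in np.arange(.24,.56,.04):
        print(n,round(y0,2),[ (lambda z: int(round(np.percentile(z,98)*1000)) if len(z)>3 else -1)(P[(P[:,1]>y0)&(P[:,1]<y0+.04)&(P[:,0]>x0)&(P[:,0]<x0+.04)&(P[:,2]<.4),2]) for x0 in np.arange(.24,.7,.04)])
E
```

```text
top 0.24 [5, 17, 4, 4, 4, 4, 5, 4, 62, 63, 60, 4]
top 0.28 [27, 29, 4, 5, 5, 4, 4, 4, 5, 5, 5, 4]
top 0.32 [17, 28, 4, 5, 5, 5, 5, 5, 5, 5, 5, 5]
top 0.36 [5, 20, 5, 5, 23, 23, 28, 5, 104, 100, 5, 5]
top 0.4 [4, 18, 16, 5, 26, 29, 30, 29, 103, 104, 4, 5]
top 0.44 [4, 5, 5, 5, 5, 5, 29, 5, 5, 5, 4, 5]
top 0.48 [5, 5, 5, 5, 5, 5, 5, 5, 5, 5, 5, 5]
top 0.52 [-1, -1, 3, 5, 5, 4, 4, 4, 4, 5, 5, 5]
top 0.56 [-1, -1, -1, -1, -1, -1, -1, -1, -1, -1, 4, 4]
scene 0.24 [18, 24, 4, 4, 4, 3, 3, 3, 60, 59, 3, 3]
scene 0.28 [26, 27, 4, 3, 4, 3, 3, 4, 4, 3, 3, 4]
scene 0.32 [2, 26, 4, 4, 3, 4, 3, 3, 3, 3, 3, 3]
scene 0.36 [2, 17, 4, 4, 24, 26, 27, 5, 102, 102, 3, 3]
scene 0.4 [3, 16, 16, 4, 20, 26, 29, 27, 102, 99, 2, 3]
scene 0.44 [4, 3, 3, 4, 4, 4, 27, 22, 2, 3, 3, 3]
scene 0.48 [3, 3, 3, 4, 3, 3, 3, 3, 3, 4, 3, 3]
scene 0.52 [5, 3, 4, 3, 3, 3, 4, 3, 3, 3, 3, 2]
scene 0.56 [4, 4, 3, 3, 4, 3, 3, 3, 3, 3, -1, -1]
```

{"op": "apply_moves", "data": {"moves": [[[0,0,0,0,0,0,0],[0,0,0,0,0,0,0],[0,0,0,0,0,0,0],[0,0,0,0,0,0,0],[0,0,0,0,0,0,0],[0,0,0,0,0,0,0],[0,0,0,0,0,0,0],[0,0,0,0,0,0,0]]], "force": 70}}

```text
clock: 2.42
tool_pos: [0.455, -0.3219, 0.0561]
ee_rot: [179.9, -0.0, 5.0]
wrist_force: [-0.3, 0.3, 3.8]
width: 0.0149
```

```bash
python3 - <<'E'
from cell import ctrl, optics
import cv2,numpy as np
o=ctrl.get_obs();print(o["tool_pos"],o["ee_rot"],o["wrist_force"],o["torque"],o["width"])
n="wrist";p,d=optics.grab_frame(n)
cv2.imwrite(f"pics/{n}3.png",p[:,:,::-1]);np.save("pics/wrist3.npy",p)
E
```

```text
[ 0.45496718 -0.32194675  0.05605657] [ 1.79941318e+02 -4.45409122e-02  5.00790194e+00] [-0.2905028   0.33413433  3.79679375] [-0.01110837  0.11194687 -0.00614626] 0.01492745651645019
```

View pics/wrist3.png

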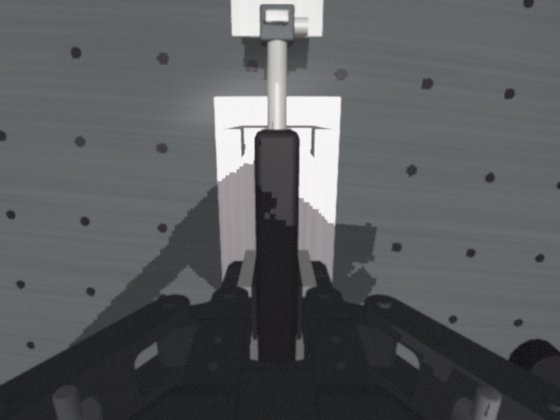

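{"op": "apply_moves", "data": {"moves": [[[0,0,0.012,0,0,0,0],[0,0,0.018,0,0,0,0],[0,0,0.018,0,0,0,0],[0,0,0.016,0,0,0,0],[-0.0011,0.0389,0,0,0,-1.32,0],[-0.0011,0.0389,0,0,0,-1.32,0],[-0.0011,0.0389,0,0,0,-1.32,0],[-0.0011,0.0389,0,0,0,-1.32,0],[-0.0011,0.0389,0,0,0,-1.32,0],[-0.0011,0.0389,0,0,0,-1.32,0],[-0.0011,0.0389,0,0,0,-1.32,0],[-0.0011,0.0389,0,0,0,-1.32,0]]]}}

```text
clock: 3.47
tool_pos: [0.4449, -0.0086, 0.1194]
ee_rot: [-180.0, 0.0, -5.6]
wrist_force: [1.2, 0.3, -1.7]
width: 0.0148
```

{"op": "apply_moves", "data": {"moves": [[[-0.0011,0.0389,0,0,0,-1.34,0],[0,0,-0.013,0,0,0,0],[0,0,-0.02,0,0,0,0],[0,0,-0.02,0,0,0,0],[0,0,0,0,0,0,0],[0,0,0,0,0,0,0]]]}}

```text
clock: 3.97
tool_pos: [0.4433, 0.0286, 0.0653]
ee_rot: [180.0, 0.2, -6.9]
wrist_force: [0.4, 0.1, -0.9]
width: 0.0148
```

```bash
python3 - <<'E'
from cell import ctrl, optics
import cv2,numpy as np
o=ctrl.get_obs();print(o["tool_pos"],o["ee_rot"],o["wrist_force"],o["torque"],o["width"])
for n in ("wrist","scene","top"):
    p,d=optics.grab_frame(n);np.save(f"pics/{n}4.npy",p);np.save(f"pics/{n}4_d.npy",d)
    if n=="scene": p=cv2.resize(p[200:290,270:450],None,fx=4,fy=4,interpolation=cv2.INTER_CUBIC)
    if n=="top": p=cv2.resize(p[140:260,110:280],None,fx=4,fy=4,interpolation=cv2.INTER_CUBIC)
    cv2.imwrite(f"pics/{n}4.png",p[:,:,::-1])
E
```

```text
[0.443286   0.02862469 0.06534562] [179.98466326   0.22697601  -6.88672396] [ 0.36723567  0.1082056  -0.88036437] [-0.03589199  0.04508222 -0.01225268] 0.014831552604492333
```

View pics/scene4.png

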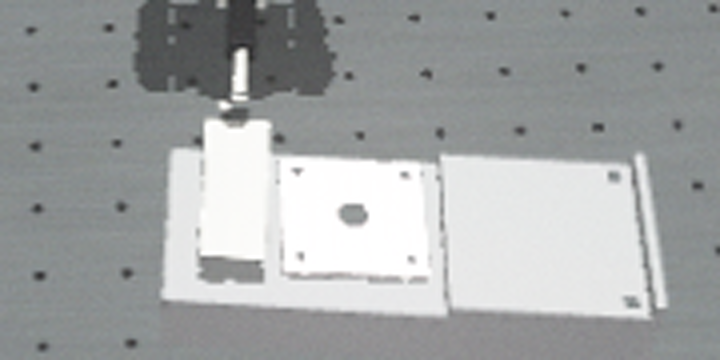

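View pics/wrist4.png

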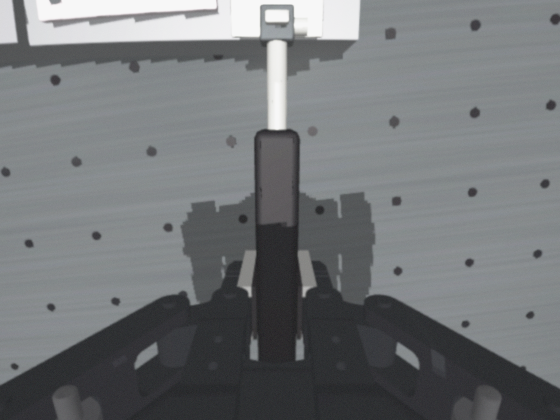

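View pics/top4.png

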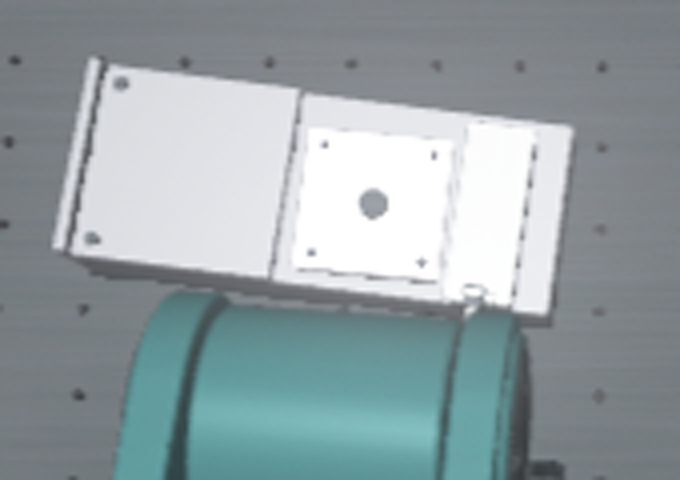

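```bash
python3 - <<'E'
from cell import optics
from h import *
from kin import *
c=optics.calibration("scene");ct=optics.calibration("top")
S=lambda l:[((u+.5)/4-.5+270,(v+.5)/4-.5+200) for u,v in l]
T=lambda l:[((u+.5)/4-.5+110,(v+.5)/4-.5+140) for u,v in l]
for n,cc,px in (("scene",c,S([(203,120),(271,122),(266,262),(199,258)])),("top",ct,T([(466,122),(535,127)]))):
  P=cloud(cc,np.load(f"pics/{n}4_d.npy"))
  if n=="scene":
    m=np.zeros((420,560),np.uint8);cv2.fillPoly(m,[np.round(px).astype(int)],1);m=cv2.erode(m,np.ones((5,5)))
    q=P[m>0];print("blade top z",q[:,2].mean(),np.median(q[:,2]))
  q=onplane(cc,px,.066);print(n,q.round(4).tolist(), q.mean(0)); print("block frame",(RB.inv().apply(q-SF)*1000).round(1).tolist())
E
```

```text
blade top z 0.07477406729385465 0.06711498634860508
scene [[0.5421, -0.0046, 0.066], [0.5454, 0.0344, 0.066], [0.6465, 0.0208, 0.066], [0.6422, -0.0151, 0.066]] [0.59404637 0.00885411 0.066     ]
block frame [[-139.6, 55.6, 25.0], [-100.5, 57.0, 25.0], [-101.8, -45.1, 25.0], [-138.0, -45.1, 25.0]]
top [[0.6453, 0.0261, 0.066], [0.6429, -0.0122, 0.066]] [0.64410122 0.00692542 0.066     ]
block frame [[-96.7, -43.3, 25.0], [-135.1, -45.4, 25.0]]
```

{"op": "apply_moves", "data": {"moves": [[[0,0,-0.006,0,0,0,0],[0,0,-0.007,0,0,0,0],[0,0,-0.004,0,0,0,0],[0,0,-0.001,0,0,0,0],[0,0,0,0,0,0,0],[0,0,0,0,0,0,0]]]}}

```text
clock: 4.62
tool_pos: [0.4446, 0.0284, 0.0482]
ee_rot: [180.0, 0.0, -6.9]
wrist_force: [0.4, -0.5, -1.3]
width: 0.0149
```

{"op": "apply_moves", "data": {"moves": [[[0,0,-0.0005,0,0,0,0],[0,0,-0.0005,0,0,0,0],[0,0,-0.0005,0,0,0,0]]]}}

```text
clock: 4.87
tool_pos: [0.4449, 0.0284, 0.047]
ee_rot: [180.0, -0.0, -6.9]
wrist_force: [-0.2, 0.4, -1.4]
width: 0.0149
```

{"op": "apply_moves", "data": {"moves": [[[0,0,-0.0005,0,0,0,0],[0,0,-0.0005,0,0,0,0],[0,0,-0.0005,0,0,0,0],[0,0,0,0,0,0,0]]]}}

```text
clock: 5.2
tool_pos: [0.4446, 0.0284, 0.0452]
ee_rot: [180.0, 0.0, -6.9]
wrist_force: [-0.3, 0.7, -1.3]
width: 0.0149
```

{"op": "apply_moves", "data": {"moves": [[[0,0,-0.0005,0,0,0,0],[0,0,-0.0005,0,0,0,0],[0,0,0,0,0,0,0]]]}}

```text
clock: 5.45
tool_pos: [0.4446, 0.0284, 0.0442]
ee_rot: [180.0, 0.0, -6.9]
wrist_force: [-0.1, 0.2, -1.7]
width: 0.0149
```

{"op": "apply_moves", "data": {"moves": [[[0,0,-0.0005,0,0,0,0],[0,0,-0.0005,0,0,0,0],[0,0,0,0,0,0,0]]]}}

```text
clock: 5.7
tool_pos: [0.4446, 0.0284, 0.0432]
ee_rot: [180.0, 0.0, -6.9]
wrist_force: [-0.3, 0.3, -1.9]
width: 0.0151
```

{"op": "apply_moves", "data": {"moves": [[[0,0,-0.0004,0,0,0,0],[0,0,0,0,0,0,0]]]}}

```text
clock: 5.87
tool_pos: [0.4447, 0.0284, 0.0429]
ee_rot: [180.0, -0.0, -6.9]
wrist_force: [0.0, -0.2, -2.0]
width: 0.0145
```

{"op": "apply_moves", "data": {"moves": [[[0,0,-0.0004,0,0,0,0],[0,0,0,0,0,0,0]]]}}

```text
clock: 6.03
tool_pos: [0.4448, 0.0284, 0.0426]
ee_rot: [180.0, -0.0, -6.9]
wrist_force: [-1.0, 1.1, -0.1]
width: 0.0149
```

{"op": "apply_moves", "data": {"moves": [[[0,0,-0.0003,0,0,0,0],[0,0,0,0,0,0,0]]]}}

```text
clock: 6.2
tool_pos: [0.4448, 0.0284, 0.0424]
ee_rot: [180.0, -0.0, -6.9]
wrist_force: [-1.1, 1.1, 0.1]
width: 0.0148
```

```bash
python3 - <<'E'
from cell import ctrl
o=ctrl.get_obs();print(o["tool_pos"],o["ee_rot"],o["wrist_force"],o["torque"])
E
```

```text
[0.44482696 0.02840811 0.04243571] [ 1.79994929e+02 -1.57485472e-02 -6.89888925e+00] [-1.09602156  1.10884991  0.11425173] [ 0.00133359 -0.02725589 -0.00666847]
```

{"op": "apply_moves", "data": {"moves": [[[0,0,0.0006,0,0,0,0],[0.0004,0.003,0,0,0,0,0],[0.0003,0.003,0,0,0,0,0],[0.0004,0.003,0,0,0,0,0],[0.0003,0.003,0,0,0,0,0],[0.0004,0.003,0,0,0,0,0],[0.0003,0.003,0,0,0,0,0],[0,0,0,0,0,0,0]]]}}

```text
clock: 6.87
tool_pos: [0.4469, 0.0471, 0.0428]
ee_rot: [-180.0, 0.0, -6.8]
wrist_force: [0.4, 0.4, -0.7]
width: 0.0148
```

```bash
cat > look.py <<'E'
import sys
from cell import ctrl, optics
import cv2,numpy as np
k=sys.argv[1]
o=ctrl.get_obs();print(o["clock"],o["tool_pos"],o["ee_rot"],o["wrist_force"],o["torque"])
for n in sys.argv[2:]:
    p,d=optics.grab_frame(n);np.save(f"pics/{n}{k}.npy",p);np.save(f"pics/{n}{k}_d.npy",d)
    if n=="scene": p=cv2.resize(p[190:290,270:450],None,fx=4,fy=4,interpolation=cv2.INTER_CUBIC)
    if n=="top": p=cv2.resize(p[140:260,110:280],None,fx=4,fy=4,interpolation=cv2.INTER_CUBIC)
    cv2.imwrite(f"pics/{n}{k}.png",p[:,:,::-1])
E
python3 look.py 5 scene
```

```text
6.8667 [0.44686726 0.04708835 0.04283872] [-1.79984530e+02  1.47029644e-03 -6.84877464e+00] [ 0.44596287  0.41076338 -0.67834265] [0.03983209 0.05643452 0.04512359]
```

View pics/scene5.png

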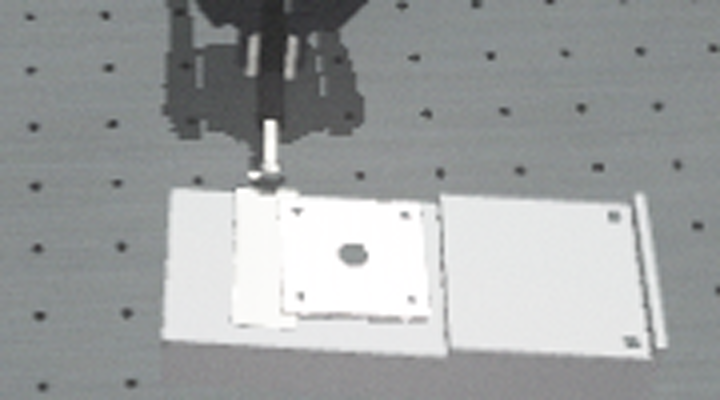

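{"op": "apply_moves", "data": {"moves": [[[0.0003,0.0025,0,0,0,0,0],[0.0003,0.0025,0,0,0,0,0],[0.0003,0.0025,0,0,0,0,0],[0.0003,0.0025,0,0,0,0,0],[0.0003,0.0025,0,0,0,0,0],[0.0003,0.0025,0,0,0,0,0],[0,0,0,0,0,0,0]]]}}

```text
clock: 7.5
tool_pos: [0.4487, 0.0618, 0.0428]
ee_rot: [-180.0, 0.0, -6.9]
wrist_force: [0.6, -0.5, -1.2]
width: 0.0149
```

```bash
python3 look.py 6 scene
```

```text
7.5 [0.44865531 0.06179966 0.04283741] [-1.79997292e+02  9.74716506e-04 -6.87686104e+00] [ 0.61650105 -0.46444781 -1.19340343] [-0.09608508 -0.00952591 -0.08277186]
```

View pics/scene6.png

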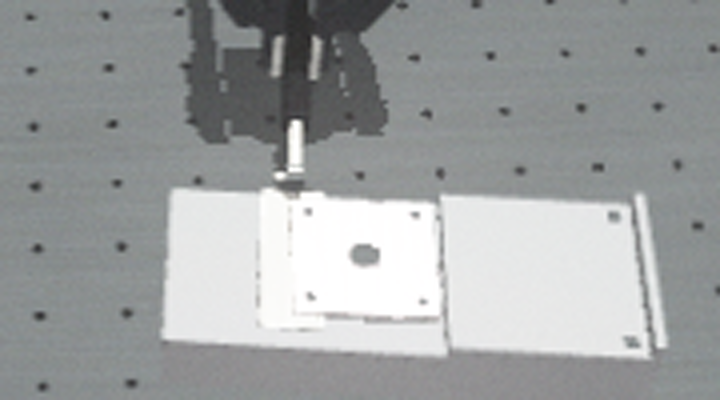

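{"op": "apply_moves", "data": {"moves": [[[0.0001,0.001,0,0,0,0,0],[0.0001,0.001,0,0,0,0,0],[0,0,0,0,0,0,0]]]}}

```text
clock: 7.8
tool_pos: [0.4488, 0.0634, 0.0428]
ee_rot: [180.0, 0.0, -6.9]
wrist_force: [-1.1, -0.6, -1.1]
width: 0.0145
```

{"op": "apply_moves", "data": {"moves": [[[0.0001,0.0007,0,0,0,0,0],[0,0,0,0,0,0,0]]]}}

```text
clock: 7.97
tool_pos: [0.4489, 0.0641, 0.0428]
ee_rot: [180.0, 0.0, -6.9]
wrist_force: [-0.5, -0.5, -1.3]
width: 0.0151
```

{"op": "apply_moves", "data": {"moves": [[[0.0001,0.0007,0,0,0,0,0],[0,0,0,0,0,0,0]]]}}

```text
clock: 8.13
tool_pos: [0.449, 0.0649, 0.0428]
ee_rot: [180.0, 0.0, -6.9]
wrist_force: [-0.1, -1.6, -1.5]
width: 0.0149
```

```bash
python3 look.py 7 scene
```

```text
8.1333 [0.44900256 0.06485864 0.04284186] [ 1.79996178e+02  3.32291754e-03 -6.90177546e+00] [-0.13246553 -1.63215325 -1.45271606] [-0.15862136  0.02316059 -0.17889291]
```

View pics/scene7.png

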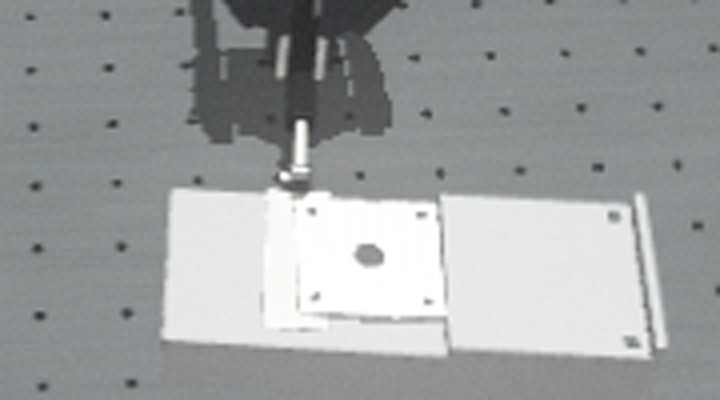

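{"op": "apply_moves", "data": {"moves": [[[0.0001,0.0006,0,0,0,0,0],[0,0,0,0,0,0,0],[0,0,0,0,0,0,0]]]}}

```text
clock: 8.43
tool_pos: [0.4491, 0.0654, 0.0428]
ee_rot: [180.0, 0.0, -6.9]
wrist_force: [-0.6, -1.2, -2.1]
width: 0.0151
```

```bash
python3 - <<'E'
from cell import ctrl
o=ctrl.get_obs();print(o["joints"],o["tool_pos"],o["wrist_force"],o["torque"])
E
```

```text
[ 1.12759275e+00 -3.41792984e-01  1.06264332e+02 -6.53743039e-03
  7.40794544e+01  9.80269245e+01] [0.44910854 0.06541501 0.04284163] [-0.64053312 -1.24479599 -2.13384893] [-0.17443327  0.01539506 -0.12532913]
```

{"op": "apply_moves", "data": {"moves": [[[0.0001,0.0006,0,0,0,0,0],[0,0,0,0,0,0,0],[0,0,0,0,0,0,0]]]}}

```text
clock: 8.68
tool_pos: [0.4491, 0.0659, 0.0428]
ee_rot: [180.0, 0.0, -6.9]
wrist_force: [-0.4, -1.0, -1.9]
width: 0.0151
```

```bash
python3 look.py 8 scene top
```

```text
8.6833 [0.4491403  0.06588825 0.04281093] [ 1.79978385e+02  1.03733387e-02 -6.90755860e+00] [-0.35067573 -0.96802032 -1.91580981] [-0.30167456  0.04397712 -0.30643973]
```

View pics/scene8.png

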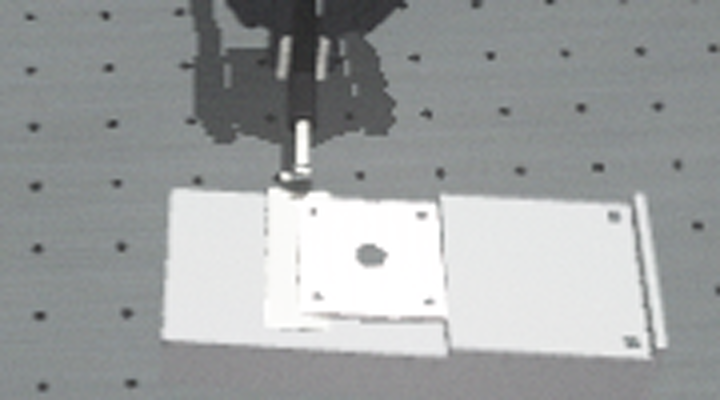

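View pics/top8.png

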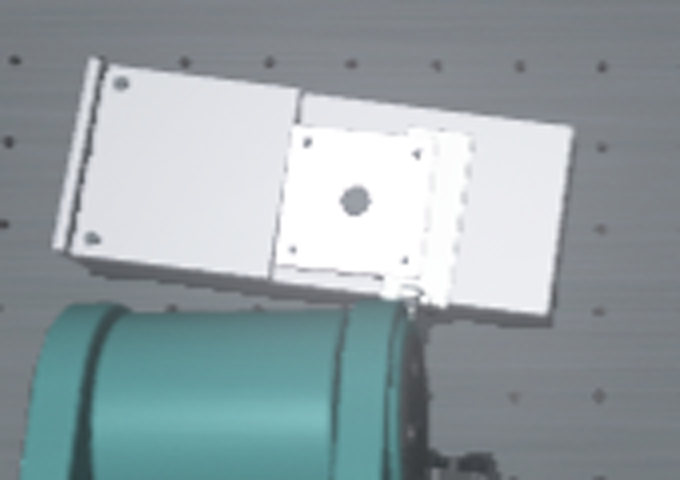

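```bash
cat > traj.py <<'E'
from kin import *
h=21.0
def C(t):
    a=np.radians(t)
    if t<=90:
        return np.array([-5*np.sin(a), max(0,3.5-18*np.sin(a))])
    b=np.radians(t-90);v=np.array([-5,-8.]);return np.array([0,8.])+np.array([v[0]*np.cos(b)+v[1]*np.sin(b),-v[0]*np.sin(b)+v[1]*np.cos(b)])
def G(t,p,e=63.):
    a,b=np.radians(t),np.radians(p)
    return C(t)+e*np.array([-np.cos(a),np.sin(a)])+18*np.array([-np.cos(b),np.sin(b)])+(h-2)*np.array([np.sin(b),np.cos(b)])
def tcp(g,p):
    b=np.radians(p); return g-19*np.array([np.sin(b),np.cos(b)])
E
python3 - <<'E'
from traj import *
sched=[(0,0),(3,3),(8,8),(15,15),(22,22),(29,29),(36,36),(43,43),(50,50),(57,57),(64,64),(71,71),(78,76),(85,78),(92,79),(99,80),(106,80),(110,80)]
cur=np.array([-80.,h+.4]);prev=tcp(cur,0);pp=0
q=np.array([1.13,-.34,106.26,0,74.08,98.03]);X0=np.array([.4491,.0659,.0428])
R0=Ro.from_euler('xyz',[180,0,-6.9],degrees=True);bx=np.array([.1201,.9928,0]);tot=np.zeros(2)
for t,p in sched:
    g=G(t,p);T=tcp(g,p);d=T-prev;dp=p-pp
    tot=tot+d;X=X0+bx*tot[0]/1000+np.array([0,0,tot[1]/1000])
    Rw=Ro.from_rotvec(np.radians(-p)*np.array([np.cos(np.radians(-6.9)),np.sin(np.radians(-6.9)),0]))*R0
    q2,e=ik(X,Rw,q);
    print(t,p,"blk d",d.round(2),"world",(bx[:2]*d[0]).round(2),d[1].round(2),"rot",(-dp*np.array([.9928,-.1201])).round(2),"q",q2.round(1),"max dq/row",abs(q2-q).max().round(1),round(e,4))
    q=q2;prev=T;pp=p
E
```

```text
0 0 blk d [-1.   1.1] world [-0.12 -0.99] 1.1 rot [ 0. -0.] q [  1.1  -0.4 106.2  -0.   74.2  98. ] max dq/row 0.1 0.0
3 3 blk d [-0.15  3.3 ] world [-0.02 -0.15] 3.3 rot [-2.98  0.36] q [  3.2  -0.  105.5  -3.1  75.1 100.9] max dq/row 3.1 0.0
8 8 blk d [0.24 5.47] world [0.03 0.24] 5.47 rot [-4.96  0.6 ] q [  6.6   1.  104.1  -8.   76.9 105.5] max dq/row 4.9 0.0
15 15 blk d [1.37 8.7 ] world [0.16 1.36] 8.7 rot [-6.95  0.84] q [ 11.3   2.9 102.  -14.4  80.2 111.3] max dq/row 6.5 0.0
22 22 blk d [2.56 9.38] world [0.31 2.54] 9.38 rot [-6.95  0.84] q [ 15.7   5.4  99.8 -20.3  84.1 116.4] max dq/row 5.9 0.0
29 29 blk d [3.71 8.93] world [0.45 3.68] 8.93 rot [-6.95  0.84] q [ 19.8   8.3  97.5 -25.7  88.3 120.7] max dq/row 5.3 0.0
36 36 blk d [4.8  8.34] world [0.58 4.76] 8.34 rot [-6.95  0.84] q [ 23.4  11.7  95.1 -30.5  92.8 124.2] max dq/row 4.8 0.0
43 43 blk d [5.82 7.63] world [0.7  5.78] 7.63 rot [-6.95  0.84] q [ 26.6  15.5  92.8 -35.   97.4 127. ] max dq/row 4.6 0.0
50 50 blk d [6.75 6.81] world [0.81 6.7 ] 6.81 rot [-6.95  0.84] q [ 29.4  19.4  90.5 -39.1 102.  129.2] max dq/row
[... 423 characters left out ...]
2.5 rot [-4.96  0.6 ] q [ 36.5  35.4  82.2 -53.4 118.6 132.8] max dq/row 3.2 0.0
85 78 blk d [8.13 1.28] world [0.98 8.07] 1.28 rot [-1.99  0.24] q [ 37.2  37.   81.  -54.4 120.3 132.7] max dq/row 1.6 0.0
92 79 blk d [7.7  0.44] world [0.93 7.65] 0.44 rot [-0.99  0.12] q [ 37.7  38.   79.9 -54.9 121.3 132.6] max dq/row 1.1 0.0
99 80 blk d [7.05 0.02] world [0.85 7.  ] 0.02 rot [-0.99  0.12] q [ 38.2  39.1  78.9 -55.3 122.3 132.5] max dq/row 1.1 0.0
106 80 blk d [ 6.69 -0.86] world [0.8  6.64] -0.86 rot [ 0. -0.] q [ 38.6  39.7  78.  -55.2 122.8 132.4] max dq/row 0.9 0.0
110 80 blk d [ 3.76 -0.85] world [0.45 3.73] -0.85 rot [ 0. -0.] q [ 38.8  40.   77.5 -55.1 123.  132.4] max dq/row 0.5 0.0
```

{"op": "apply_moves", "data": {"moves": [[[-0.0002,-0.0018,0.0008,0,0,0,0],[0,-0.0002,0.0036,-2.98,0.36,0,0],[0,0.0002,0.0055,-4.96,0.6,0,0],[0.0002,0.0014,0.0087,-6.95,0.84,0,0],[0,0,0,0,0,0,0]]]}}

```text
clock: 9.2
tool_pos: [0.4498, 0.0685, 0.0621]
ee_rot: [164.9, -0.0, -6.6]
wrist_force: [0.9, -3.2, -1.8]
width: 0.0151
```

```bash
python3 look.py 9 scene
```

```text
9.2 [0.44983264 0.06851876 0.06210563] [ 1.64911054e+02 -4.65212083e-02 -6.63092308e+00] [ 0.94699872 -3.15604998 -1.84688788] [-0.33614116 -0.07929237 -0.49784955]
```

View pics/scene9.png

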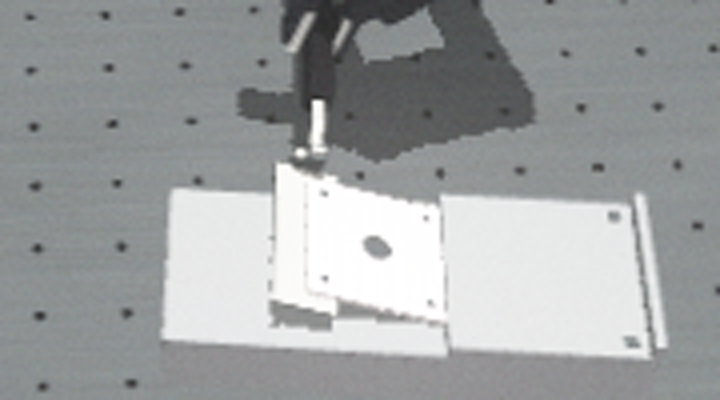

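{"op": "apply_moves", "data": {"moves": [[[0.0002,0.0015,0.0094,-6.95,0.84,0,0],[0.0004,0.0037,0.0089,-6.95,0.84,0,0],[0.0006,0.0044,0.0083,-6.95,0.84,0,0],[0.0007,0.0056,0.0076,-6.95,0.84,0,0],[0.0008,0.0067,0.0068,-6.95,0.84,0,0],[0.0009,0.0075,0.0059,-6.95,0.84,0,0],[0.001,0.0082,0.0049,-6.95,0.84,0,0],[0.0011,0.0088,0.0038,-6.95,0.84,0,0]]]}}

```text
clock: 9.92
tool_pos: [0.4553, 0.1123, 0.1169]
ee_rot: [109.0, 0.1, -6.9]
wrist_force: [0.0, -0.7, -1.6]
width: 0.0148
```

```bash
python3 look.py 10 scene
```

```text
9.9167 [0.45533008 0.11233297 0.11688889] [108.9519233    0.11680947  -6.94935592] [ 0.00357371 -0.70237632 -1.63220483] [ 0.65267086 -0.03850358 -0.0334752 ]
```

View pics/scene10.png

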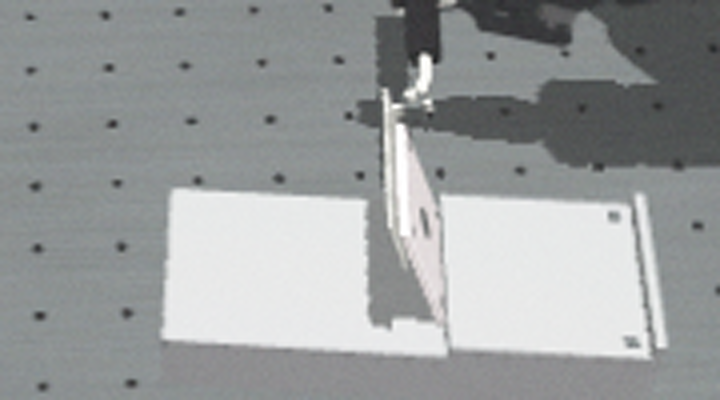

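{"op": "apply_moves", "data": {"moves": [[[0.0011,0.009,0.0025,-4.96,0.6,0,0],[0.001,0.0083,0.0013,-1.99,0.24,0,0],[0.0009,0.0078,0.0004,-0.99,0.12,0,0],[0.0009,0.0073,0,-0.99,0.12,0,0],[0.0008,0.0066,-0.0005,0,0,0,0],[0.0002,0.002,0,0,0,0,0],[0,0,0,0,0,0,0],[0,-0.002,0.01,0,0,0,0],[0,-0.004,0.012,0,0,0,0],[0,-0.004,0.012,0,0,0,0]]]}}

```text
clock: 10.8
tool_pos: [0.4597, 0.1424, 0.1562]
ee_rot: [100.0, -0.0, -6.9]
wrist_force: [1.0, 0.3, -2.1]
width: 0.0147
```

```bash
python3 look.py 11 scene
```

```text
10.8 [0.45971559 0.14240928 0.15619739] [ 1.00015896e+02 -6.60529871e-03 -6.91263758e+00] [ 0.96038674  0.28341632 -2.10153599] [ 0.73943616  0.01364379 -0.06031347]
```

View pics/scene11.png

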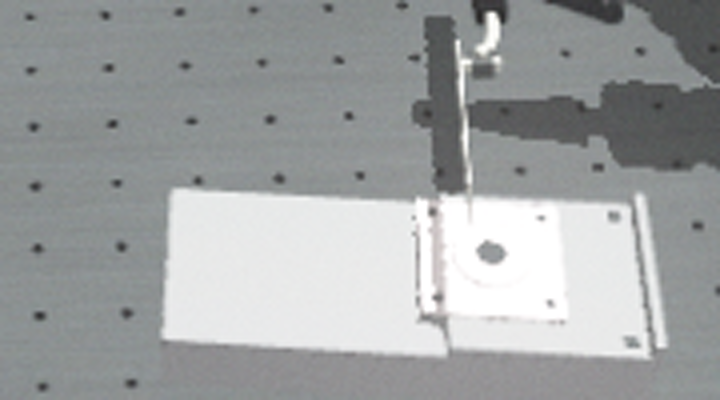

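{"op": "apply_moves", "data": {"moves": [[[-0.0007,-0.0053,0,6.618,-0.8,0,0],[-0.0007,-0.0053,0,6.618,-0.8,0,0],[-0.0007,-0.0053,0,6.618,-0.8,0,0],[-0.0007,-0.0053,0,6.618,-0.8,0,0],[-0.0007,-0.0053,0,6.618,-0.8,0,0],[-0.0007,-0.0053,0,6.618,-0.8,0,0],[-0.0007,-0.0053,-0.003,6.618,-0.8,0,0],[-0.0007,-0.0053,-0.003,6.618,-0.8,0,0],[-0.0007,-0.0053,-0.006,6.618,-0.8,0,0],[-0.0007,-0.0053,-0.006,6.618,-0.8,0,0],[-0.0007,-0.0053,-0.006,6.618,-0.8,0,0],[-0.0007,-0.0053,-0.006,6.618,-0.8,0,0]]]}}

```text
clock: 11.85
tool_pos: [0.4514, 0.0788, 0.1268]
ee_rot: [-179.7, -0.3, -6.9]
wrist_force: [0.3, -0.5, -2.4]
width: 0.0151
```

{"op": "apply_moves", "data": {"moves": [[[0,0,0,0,0,0,0],[0,0,0,0,0,0,0]]]}}

```text
clock: 12.02
tool_pos: [0.4505, 0.0769, 0.1253]
ee_rot: [179.9, -0.0, -7.2]
wrist_force: [0.6, -0.5, -1.5]
width: 0.0147
```

```bash
python3 look.py 12 scene top
```

```text
12.0167 [0.45053288 0.07689318 0.12533842] [ 1.79902484e+02 -2.61824327e-02 -7.17781046e+00] [ 0.6463521  -0.49320451 -1.51509596] [ 0.03126925  0.09048872 -0.05488977]
```

View pics/scene12.png

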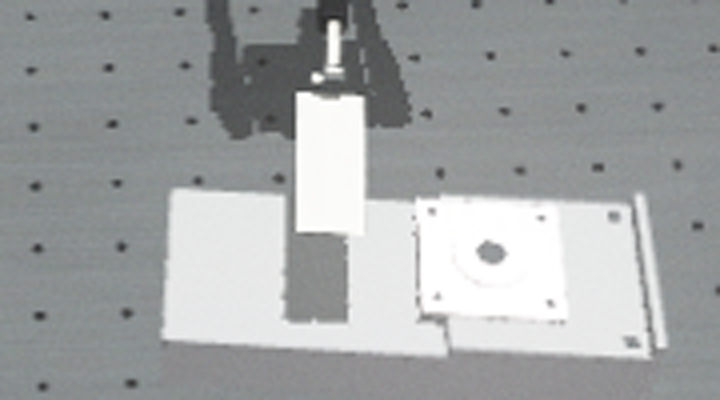

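View pics/top12.png

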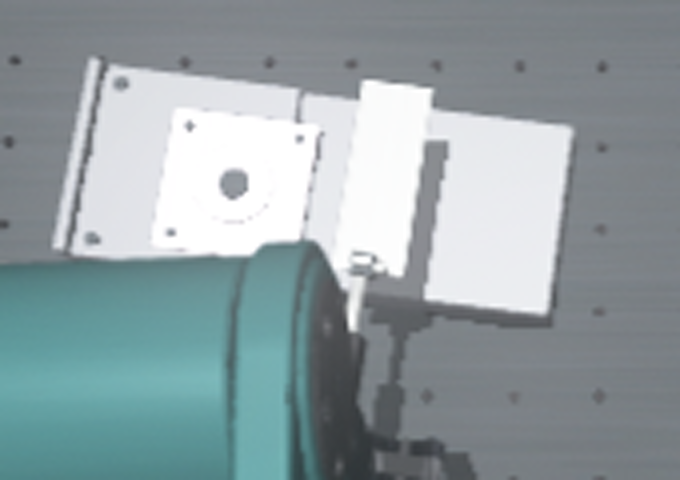

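```bash
python3 - <<'E'
from cell import optics
from h import *
from kin import *
c=optics.calibration("scene");ct=optics.calibration("top")
S=lambda l:[((u+.5)/4-.5+270,(v+.5)/4-.5+190) for u,v in l]
T=lambda l:[((u+.5)/4-.5+110,(v+.5)/4-.5+140) for u,v in l]
for n,cc,px in (("scene",c,S([(417,198),(560,204),(567,320),(422,313)])),("top",ct,T([(175,107),(322,126),(153,244)]))):
  q=onplane(cc,px,.0535); print("block frame",(RB.inv().apply(q-SF)*1000).round(1).tolist())
  P=cloud(cc,np.load(f"pics/{n}12_d.npy"));m=np.zeros((420,560),np.uint8);cv2.fillPoly(m,[np.round(px).astype(int)],1);m=cv2.erode(m,np.ones((5,5)));q=P[m>0];A=np.c_[q[:,:2]-q[:,:2].mean(0),np.ones(len(q))];s=np.linalg.lstsq(A,q[:,2],rcond=None)[0];print("tilt deg",np.degrees(s[:2]),np.median(q[:,2]))
E
```

```text
block frame [[-15.7, 46.7, 12.5], [66.4, 48.1, 12.5], [63.0, -35.8, 12.5], [-16.1, -36.6, 12.5]]
tilt deg [ 50.54621888 -18.69538408] 0.05445204304470824
block frame [[67.6, -34.1, 12.5], [-15.3, -33.9, 12.5], [65.7, 44.9, 12.5]]
tilt deg [-91.36632421 -76.93998366] 0.05624159475251955
```

{"op": "apply_moves", "data": {"moves": [[[0,0,-0.016,0,0,0,0],[0,0,-0.016,0,0,0,0],[0,0,-0.016,0,0,0,0],[0,0,-0.014,0,0,0,0],[0,0,-0.006,0,0,0,0],[0,0,-0.003,0,0,0,0],[0,0,0,0,0,0,0],[0,0,0,0,0,0,0],[0,0,0,0,0,0,0]]]}}

```text
clock: 12.87
tool_pos: [0.4523, 0.0798, 0.0549]
ee_rot: [-180.0, -0.1, -6.9]
wrist_force: [-0.6, 0.2, -2.1]
width: 0.0146
```

```bash
python3 look.py 13 scene
```

```text
12.8667 [0.45231819 0.07976154 0.0548921 ] [-1.79998646e+02 -1.24512645e-01 -6.85750185e+00] [-0.59311995  0.22398463 -2.08204135] [-0.00636212  0.05689417  0.01124752]
```

View pics/scene13.png

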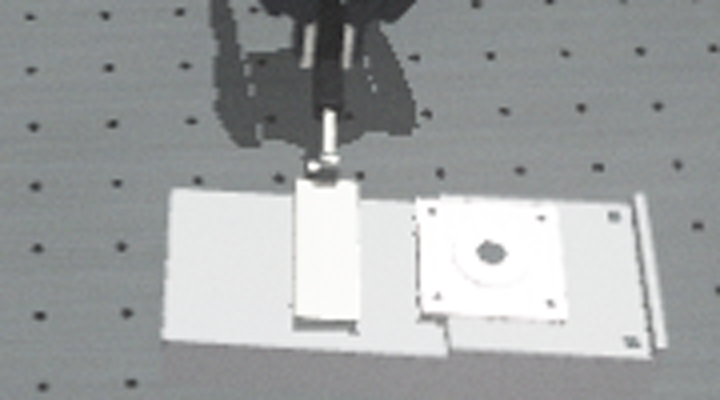

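{"op": "apply_moves", "data": {"moves": [[[0,0,-0.0016,0,0,0,0],[0.0003,0.003,-0.001,0,0,0,0],[0.0006,0.005,0,0,0,0,0],[0.0006,0.005,0,0,0,0,0],[0.0006,0.005,0,0,0,0,0],[0.0005,0.004,0,0,0,0,0],[0.0004,0.003,0,0,0,0,0],[0,0,0,0,0,0,0]]]}}

```text
clock: 13.58
tool_pos: [0.4545, 0.1051, 0.0511]
ee_rot: [-180.0, -0.0, -6.8]
wrist_force: [0.3, -0.4, -1.6]
width: 0.0149
```

```bash
python3 look.py 14 scene
```

```text
13.5833 [0.45448687 0.10513403 0.05114753] [-1.79997860e+02 -1.13336492e-03 -6.84519060e+00] [ 0.31928209 -0.42358114 -1.62459407] [0.04483588 0.08516853 0.04979736]
```

View pics/scene14.png

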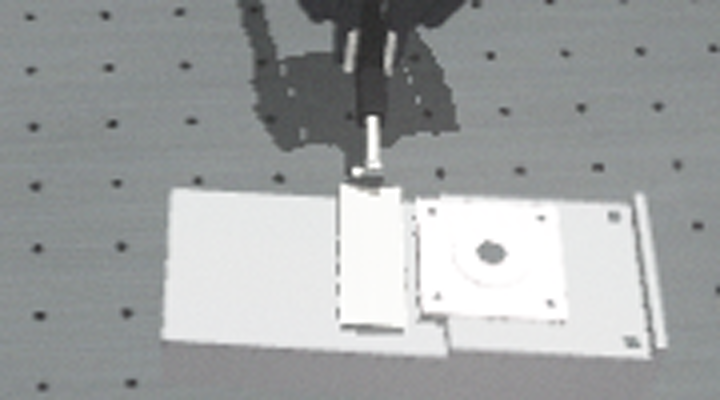

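{"op": "apply_moves", "data": {"moves": [[[0,0,0.0012,0,0,0,0],[0.0004,0.003,0,0,0,0,0],[0.0004,0.003,0,0,0,0,0],[0.0003,0.0025,0,0,0,0,0],[0.0003,0.0025,0,0,0,0,0],[0.0003,0.0025,0,0,0,0,0],[0.0003,0.0025,0,0,0,0,0],[0.0003,0.0025,0,0,0,0,0],[0,0,0,0,0,0,0]]]}}

```text
clock: 14.38
tool_pos: [0.4568, 0.1234, 0.0524]
ee_rot: [-180.0, -0.0, -6.9]
wrist_force: [0.9, 0.1, -1.1]
width: 0.0147
```

```bash
python3 look.py 15 scene
```

```text
14.3833 [0.45679844 0.12337954 0.05235675] [-1.79991789e+02 -4.37638365e-03 -6.87433759e+00] [ 0.92328621  0.11502462 -1.06586664] [-0.04737139  0.06768418 -0.04713939]
```

View pics/scene15.png

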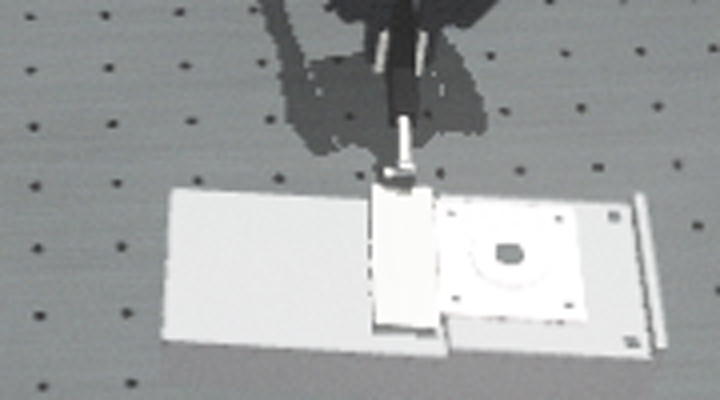

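{"op": "apply_moves", "data": {"moves": [[[0.0003,0.0025,0,0,0,0,0],[0.0003,0.0025,0,0,0,0,0],[0.0003,0.0025,0,0,0,0,0],[0.0003,0.0025,0,0,0,0,0],[0.0003,0.0025,0,0,0,0,0],[0.0003,0.0025,0,0,0,0,0],[0.0003,0.0025,0,0,0,0,0],[0.0002,0.0015,0,0,0,0,0],[0,0,0,0,0,0,0]]]}}

```text
clock: 15.18
tool_pos: [0.4591, 0.1424, 0.0523]
ee_rot: [-180.0, -0.0, -6.9]
wrist_force: [0.7, -0.6, -2.0]
width: 0.015
```

{"op": "apply_moves", "data": {"moves": [[[-0.0006,-0.005,0,0,0,0,0],[-0.0012,-0.01,0.002,0,0,0,0],[0,-0.01,0.02,0,0,0,0],[0,-0.01,0.025,0,0,0,0],[0,-0.02,0.025,0,0,0,0]]]}}

```text
clock: 15.6
tool_pos: [0.4562, 0.0867, 0.1245]
ee_rot: [-180.0, 0.1, -6.8]
wrist_force: [0.9, -0.3, -1.1]
width: 0.0147
```

```bash
python3 look.py 16 scene
```

```text
15.6 [0.45622685 0.08666811 0.12452502] [-1.79983425e+02  1.23823960e-01 -6.81040077e+00] [ 0.85237382 -0.28614689 -1.05404035] [-0.00403313  0.00905475 -0.06788823]
```

View pics/scene16.png

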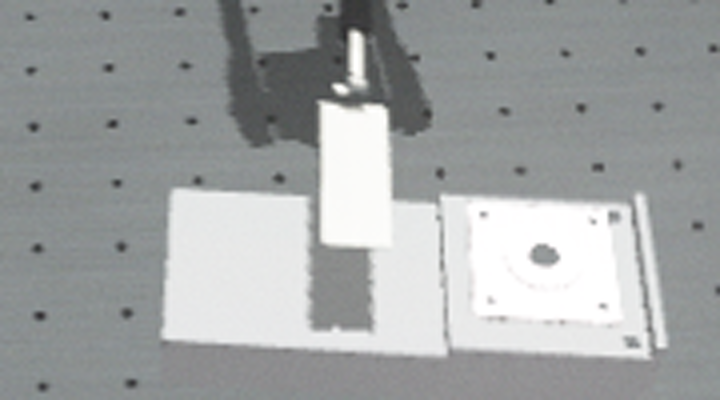

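{"op": "apply_moves", "data": {"moves": [[[0,-0.02,0,0,0,0.9,0],[-0.0002,-0.0385,0,0,0,1.1,0],[-0.0002,-0.0385,0,0,0,1.1,0],[-0.0002,-0.0385,0,0,0,1.1,0],[-0.0002,-0.0385,0,0,0,1.1,0],[-0.0002,-0.0385,0,0,0,1.1,0],[-0.0002,-0.0385,0,0,0,1.1,0],[-0.0002,-0.0385,0,0,0,1.1,0],[-0.0002,-0.0385,0,0,0,1.1,0],[-0.0002,-0.0385,0,0,0,1.1,0],[-0.0002,-0.0385,0,0,0,1.1,0]]]}}

```text
clock: 16.57
tool_pos: [0.454, -0.3207, 0.1245]
ee_rot: [180.0, -0.0, 5.0]
wrist_force: [0.1, 1.3, -1.2]
width: 0.0147
```

{"op": "apply_moves", "data": {"moves": [[[0,0,0,0,0,0,0],[0,0,0,0,0,0,0],[0,0,0,0,0,0,0],[0,0,0,0,0,0,0]]]}}

```text
clock: 16.9
tool_pos: [0.4549, -0.3172, 0.1242]
ee_rot: [-180.0, 0.0, 5.0]
wrist_force: [0.7, 0.1, -1.3]
width: 0.015
```

```bash
python3 look.py 17 wrist
```

```text
16.9 [ 0.45489385 -0.31721956  0.12421128] [-1.79969258e+02  1.65801350e-02  5.03625073e+00] [ 0.67390297  0.09098406 -1.25138023] [-0.03110072  0.07596383 -0.03439147]
```

View pics/wrist17.png

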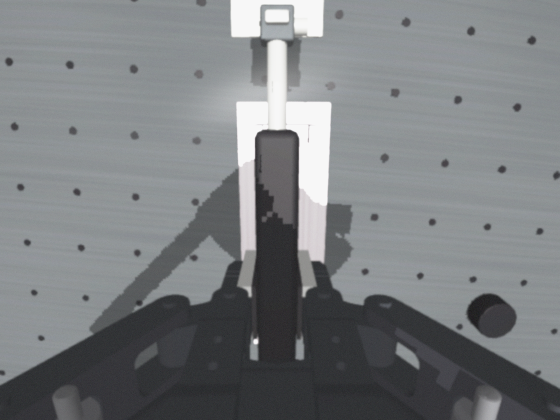

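{"op": "apply_moves", "data": {"moves": [[[0,-0.0046,-0.01,0,0,0,0],[0,0,-0.018,0,0,0,0],[0,0,-0.016,0,0,0,0],[0,0,-0.006,0,0,0,0],[0,0,0,0,0,0,0],[0,0,0,0,0,0,0],[0,0,-0.006,0,0,0,0],[0,0,-0.004,0,0,0,0],[0,0,0,0,0,0,0],[0,0,0,0,0,0,0]]]}}

```text
clock: 17.78
tool_pos: [0.4552, -0.3227, 0.0643]
ee_rot: [180.0, 0.0, 5.0]
wrist_force: [0.5, 0.5, -0.5]
width: 0.0146
```

{"op": "apply_moves", "data": {"moves": [[[0,0,-0.002,0,0,0,0],[0,0,-0.002,0,0,0,0],[0,0,-0.002,0,0,0,0],[0,0,0,0,0,0,0],[0,0,0,0,0,0,0]]]}}

```text
clock: 18.2
tool_pos: [0.4551, -0.3226, 0.0581]
ee_rot: [-180.0, 0.0, 5.0]
wrist_force: [-0.3, 0.7, -0.5]
width: 0.0148
```

```bash
python3 look.py 18 wrist; python3 - <<'E'
import numpy as np,cv2
from cell import optics
p,_=optics.grab_frame("scene");np.save("pics/s18.npy",p);cv2.imwrite("pics/s18.png",cv2.resize(p[150:300,130:260],None,fx=4,fy=4,interpolation=cv2.INTER_CUBIC)[:,:,::-1])
E
```

```text
18.2 [ 0.45509175 -0.32257239  0.05809518] [-1.79988480e+02  1.82960285e-02  4.99878304e+00] [-0.33372462  0.73442187 -0.53275968] [-0.00338608  0.00213649 -0.03838501]
```

View pics/s18.png

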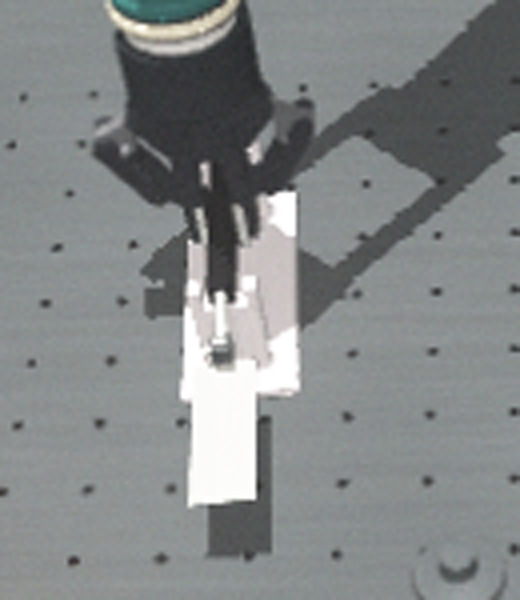

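{"op": "apply_moves", "data": {"moves": [[[0,0.0006,-0.001,0,0,0,0],[0,0,-0.0005,0,0,0,0],[0,0,0,0,0,0,0],[0,0,0,0,0,0,0]]]}}

```text
clock: 18.63
tool_pos: [0.4552, -0.322, 0.0568]
ee_rot: [180.0, 0.0, 5.0]
wrist_force: [0.4, -0.3, -1.8]
width: 0.0147
```

{"op": "apply_moves", "data": {"moves": [[[0,0,-0.0005,0,0,0,0],[0,0,0,0,0,0,0]]]}}

```text
clock: 18.8
tool_pos: [0.4552, -0.3221, 0.0563]
ee_rot: [180.0, 0.0, 5.0]
wrist_force: [-0.4, 0.3, -1.5]
width: 0.0147
```

{"op": "apply_moves", "data": {"moves": [[[0,0,-0.0005,0,0,0,0],[0,0,0,0,0,0,0]]]}}

```text
clock: 18.97
tool_pos: [0.4552, -0.3221, 0.0561]
ee_rot: [180.0, -0.0, 5.0]
wrist_force: [-1.1, 0.6, -0.8]
width: 0.015
```

{"op": "apply_moves", "data": {"moves": [[[0,0,-0.0005,0,0,0,0],[0,0,0,0,0,0,0]]]}}

```text
clock: 19.13
tool_pos: [0.4553, -0.3222, 0.0561]
ee_rot: [180.0, -0.0, 5.0]
wrist_force: [-1.6, 2.0, 3.2]
width: 0.0151
```

Seated (the arm stopped at z = 0.0561 and the reaction rose to about 3 N). I'll back off slightly, open the gripper, then rise.

{"op": "apply_moves", "data": {"moves": [[[0,0,0.0004,0,0,0,0],[0,0,0,0,0,0,0.3],[0,0,0,0,0,0,0.6],[0,0,0,0,0,0,1],[0,0,0,0,0,0,1],[0,0,0,0,0,0,1],[0,0,0,0,0,0,1],[0,0,0,0,0,0,1]]]}}

```text
clock: 19.8
tool_pos: [0.4552, -0.3221, 0.0557]
ee_rot: [180.0, -0.0, 5.0]
wrist_force: [0.8, 0.5, 0.3]
width: 0.0854
```

{"op": "apply_moves", "data": {"moves": [[[0,0,0.01,0,0,0,1],[0,0,0.02,0,0,0,1],[0,0,0.025,0,0,0,1],[0,0,0.025,0,0,0,1],[0,0,0.025,0,0,0,1],[-0.02,0,0.025,0,0,0,1],[-0.03,0,0.01,0,0,0,1],[-0.03,0,0.01,0,0,0,1],[-0.03,0,0,0,0,0,1],[0,0,0,0,0,0,1]]]}}

```text
clock: 20.63
tool_pos: [0.3418, -0.3224, 0.208]
ee_rot: [179.8, 0.0, 4.8]
wrist_force: [0.3, 0.5, -0.1]
width: 0.085
```

```bash
python3 look.py 19 scene top; python3 - <<'E'
import numpy as np,cv2
from cell import optics
from h import *
p=np.load("pics/scene19.npy");t=np.load("pics/top19.npy")
a=cv2.resize(p[150:300,130:260],None,fx=3,fy=3,interpolation=cv2.INTER_CUBIC);b=cv2.resize(t[150:300,330:460],None,fx=3,fy=3,interpolation=cv2.INTER_CUBIC)
cv2.imwrite("pics/r19.png",np.hstack([a,b])[:,:,::-1])
for n,im in (("top",t),("scene",p)):
    c=optics.calibration(n);P=cloud(c,np.load(f"pics/{n}19_d.npy"))
    m=(im.max(2)<90)&(P[...,2]>.06)&(P[...,2]<.1)&(abs(P[...,0]-.45)<.15)&(abs(P[...,1]+.32)<.04)
    v,u=np.nonzero(m);
    if len(v)<20: continue
    q=onplane(c,np.c_[u,v],.084)[:,:2];cen=q.mean(0);w,V=np.linalg.eigh(np.cov(q.T));a=V[:,1]
    print(n,len(q),cen,np.degrees(np.arctan(a[1]/a[0])),"z",np.median(P[m][:,2]))
    mb=(im.min(2)>150)&(P[...,2]>.04)&(P[...,2]<.07)&(P[...,0]>.54)&(P[...,0]<.70)&(abs(P[...,1]+.31)<.03)
    v,u=np.nonzero(mb);q=onplane(c,np.c_[u,v],.056)[:,:2];print(" blade",len(q),cv2.minAreaRect((q*1000).astype(np.float32)),"z",np.median(P[mb][:,2]))
E
```

```text
20.6333 [ 0.34183004 -0.32235535  0.2079679 ] [1.79823045e+02 3.15294086e-02 4.81271179e+00] [ 0.32896682  0.45614236 -0.06367254] [-0.02237255  0.01591056 -0.02120916]
top 188 [ 0.42504404 -0.31808081] 7.021440403204402 z 0.08312788346712507
 blade 640 ((604.48974609375, -306.69439697265625), (99.29161834716797, 35.61299514770508), 4.972812652587891) z 0.05691793665222944
scene 302 [ 0.44742866 -0.32296684] 5.303173226273933 z 0.08442720263942438
 blade 554 ((600.97216796875, -310.7760009765625), (107.6303939819336, 36.52412796020508), 4.757645606994629) z 0.05675121621591134
```

View pics/r19.png

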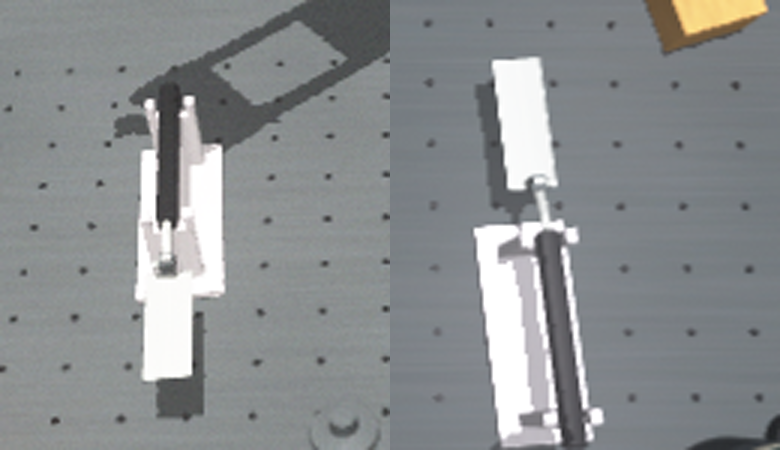

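View pics/top19.png

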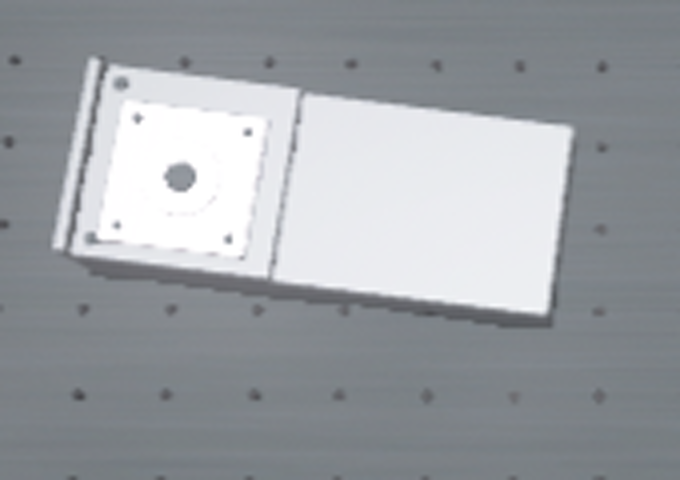

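The spatula lies in both posts. The blade centre reads (604.5, -306.7) mm, the same as at the start. The plate lies fully on the high shelf, square to it, boss ring up, with the gripper clear. Handing in.

```bash
python3 -c "
from cell import ctrl
print(ctrl.hand_in())"
```

```text
the job is handed in; nothing more can be done
None
```

The plate is flipped and lies boss up, wholly on the high shelf and clear of the rim. The spatula is back in both posts of its rest. I handed in at about 21 s of the 64 s allowed, with the gripper clear of everything.

- **How it went:** I touched the low shelf with the blade to find its height, then slid one long edge under the lip and pushed the plate up to the step. An 80° wrist roll, with a push along the step direction in its last part, turned it over. I paused the roll twice for a moment to check the picture.
- **Extra push:** The plate first landed with about 15 mm hanging out over the low shelf. I pushed it about 32 mm further on with the blade edge, gently, so it sits roughly in the middle of the shelf.
- **Forces:** The largest wrist reading I saw in contact was about 4 N, from resting the handle in its posts. On the plate it was about 3 N. I only read the force at the end of each move, so brief peaks in between were not seen.
- **Last checks:** In the top camera the blade is back within 0.2 mm of where it started. The scene camera puts it about 3 mm further along its length than at the start, which is within that measurement's error. I judged that the plate lies flat by eye: the plane fits I ran on the depth data, before the push, gave meaningless tilts.

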